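# Cover, load and start the drive-copying dock

### The job

Make the drive-copying dock ready and set it going: lower its slotted cover over the two locating pins until it lies flush on the housing and lock it with the slide latch, then push every drive from the rack down through a slot of its own until it is fully home in its connector, label towards the end with the start button, and when all are in, press the start button. Leave the other things on the bench where they are.

Things in the scene. Friction and masses are not known exactly. Their poses are not given: they have to be found in the camera images.
- dock: Fixed dark grey open-topped housing: 210 (x) by 110 mm (y), walls 64 mm high. A lower control deck (56 mm long, 56 mm high) adjoins its -x end. Origin: centre of the housing's underside (deck excluded), on the bench; z up. Two steel locating pins, 8 mm across, tapered tips, rise 14 mm above the walls at x = -94 and +94, y = 0. Four bays at x = -76, -36, 36, 76.
- cover: Loose grey slotted plate 210 (x) by 110 (y) by 6 mm, 0.13-0.24 kg. Origin: underside centre, 64 mm above the bench once flush. Holes 10.5 mm across at x = -94, +94; slots 13 (x) by 73.5 mm (y) at x = -76, -36, 36, 76. Symmetrical, fits either way round. Black bow handle over the centre: bar 10 mm thick (x), 64 mm long (y), 24 to 36 mm above the underside, open below between its feet.
- latch_knob (a point): On the axis of the slide latch's upright steel knob, 99.5 mm above the bench and 6 mm below the knob's top; knob 12 mm across, rising 30 mm above the latch plate. It stands on the control deck, on the dock's +y side (y = +34), at x = -142 when unlocked, and slides towards +x.
- latch (a joint): Travel of the slide latch along the dock's +x, m: 0 to 0.003 unlocked at the start; 0.018 locked, its 4 mm steel plate then lies over the edge of the flush cover (counts from 0.014). Sliding takes about 2 to 3 N; it stays where it is left. Pushed home before the cover is on, it blocks the cover.
- start_top (a point): Top centre of the round black start button (22 mm across, 5 mm travel, about 4 N to press right down, springs back) on the control deck, at x = -137, y = -30 in the dock's frame.
- start (a joint): Travel of the start button, m: 0 released, 0.005 fully pressed; it counts as pressed beyond 0.003.
- bay0 (a point): Bay 0 of the dock: the middle of a drive's bottom edge lies here when it is home, 12 mm above the bench; the drive then stands 42 mm proud of the fitted cover. Dock's axes. 3 mm of play below the slot. The bay's connector stops a drive 6 mm short of home, gives way to a push of about 6 to 8 N, stays down and ends on a hard stop.
- bay1 (a point): Bay 1 of the dock: the middle of a drive's bottom edge lies here when it is home, 12 mm above the bench; the drive then stands 42 mm proud of the fitted cover. Dock's axes. 3 mm of play below the slot. The bay's connector stops a drive 6 mm short of home, gives way to a push of about 6 to 8 N, stays down and ends on a hard stop.
- bay2 (a point): Bay 2 of the dock: the middle of a drive's bottom edge lies here when it is home, 12 mm above the bench; the drive then stands 42 mm proud of the fitted cover. Dock's axes. 3 mm of play below the slot. The bay's connector stops a drive 6 mm short of home, gives way to a push of about 6 to 8 N, stays down and ends on a hard stop.
- bay3 (a point): Bay 3 of the dock: the middle of a drive's bottom edge lies here when it is home, 12 mm above the bench; the drive then stands 42 mm proud of the fitted cover. Dock's axes. 3 mm of play below the slot. The bay's connector stops a drive 6 mm short of home, gives way to a push of about 6 to 8 N, stays down and ends on a hard stop.
- drive0: A 2.5 inch drive, plain aluminium, 9.5 mm thick (its x) by 70 mm wide (y) by 100 mm tall (z), 0.07 to 0.12 kg, on its connector edge in a loose 0.9 kg rack (176 by 100 mm; places 42 mm apart, 8 mm above the bench, dividers 48 mm high, 3 mm of play). Origin: middle of its bottom (connector) edge. Paper label on its -x face. May be absent.
- drive0_label (a point): Middle of the label on drive 0's -x face, 60 mm above its bottom edge.
- drive1: A 2.5 inch drive, plain aluminium, 9.5 mm thick (its x) by 70 mm wide (y) by 100 mm tall (z), 0.07 to 0.12 kg, on its connector edge in a loose 0.9 kg rack (176 by 100 mm; places 42 mm apart, 8 mm above the bench, dividers 48 mm high, 3 mm of play). Origin: middle of its bottom (connector) edge. Paper label on its -x face. May be absent.
- drive1_label (a point): Middle of the label on drive 1's -x face, 60 mm above its bottom edge.
- drive2: A 2.5 inch drive, plain aluminium, 9.5 mm thick (its x) by 70 mm wide (y) by 100 mm tall (z), 0.07 to 0.12 kg, on its connector edge in a loose 0.9 kg rack (176 by 100 mm; places 42 mm apart, 8 mm above the bench, dividers 48 mm high, 3 mm of play). Origin: middle of its bottom (connector) edge. Paper label on its -x face. May be absent.
- drive2_label (a point): Middle of the label on drive 2's -x face, 60 mm above its bottom edge.
- drive3: A 2.5 inch drive, plain aluminium, 9.5 mm thick (its x) by 70 mm wide (y) by 100 mm tall (z), 0.07 to 0.12 kg, on its connector edge in a loose 0.9 kg rack (176 by 100 mm; places 42 mm apart, 8 mm above the bench, dividers 48 mm high, 3 mm of play). Origin: middle of its bottom (connector) edge. Paper label on its -x face. May be absent.
- drive3_label (a point): Middle of the label on drive 3's -x face, 60 mm above its bottom edge.
- screwdriver: Bystander: screwdriver, 160 mm long, lying on the mat. Origin near its middle, on the mat.
- solder: Bystander: small solder reel, 44 mm across, 34 mm high. Origin near its middle, on the mat.
- flux: Bystander: flux jar, 32 mm across, 50 mm high. Origin near its middle, on the mat.
- meter: Bystander: black hand meter, 150 by 75 by 38 mm. Origin near its middle, on the mat.
- bitbox: Bystander: flat yellow bit box, 60 by 100 by 22 mm. Origin near its middle, on the mat.
- cutters: Bystander: side cutters with red grips, 140 mm long, 11 mm high. Origin near its middle, on the mat.
There are look-alikes about, which are no part of the job. Leave any purple look-alike of the drive2 alone.

How it is judged:
On the way, in this order (a step that is already met when the one before it is completed fails the run):
1. the cover lies flush on the dock over both pins, let go (horizontal distance between cover and dock below 0.004 m and z of cover in the frame of dock between 0.061 and 0.067 m and angle between cover's own z axis and vertical below 0.03 rad and contact force between cover and the fingers below 0.2 N), for 0.3 s.
2. the slide latch is pushed home over the flush cover (horizontal distance between cover and dock below 0.004 m and z of cover in the frame of dock between 0.061 and 0.067 m and angle between cover's own z axis and vertical below 0.03 rad and value of joint latch above 0.014 m), for 0.2 s.
3. every drive is fully home in a bay, label towards the start button, through the flush cover (all of step 2 and ((z of drive0 in the frame of bay0 below 0.0028 m and horizontal distance between drive0 and bay0 below 0.006 m and x of drive0_label in the frame of bay0 below 0 m) or (z of drive0 in the frame of bay1 below 0.0028 m and horizontal distance between drive0 and bay1 below 0.006 m and x of drive0_label in the frame of bay1 below 0 m) or (z of drive0 in the frame of bay2 below 0.0028 m and horizontal distance between drive0 and bay2 below 0.006 m and x of drive0_label in the frame of bay2 below 0 m) or (z of drive0 in the frame of bay3 below 0.0028 m and horizontal distance between drive0 and bay3 below 0.006 m and x of drive0_label in the frame of bay3 below 0 m)) and angle between the z axis of each of drive0, drive1, drive2, drive3 and the z axis of dock, either way round below 0.1 rad and ((z of drive1 in the frame of bay0 below 0.0028 m and horizontal distance between drive1 and bay0 below 0.006 m and x of drive1_label in the frame of bay0 below 0 m) or (z of drive1 in the frame of bay1 below 0.0028 m and horizontal distance between drive1 and bay1 below 0.006 m and x of drive1_label in the frame of bay1 below 0 m) or (z of drive1 in the frame of bay2 below 0.0028 m and horizontal distance between drive1 and bay2 below 0.006 m and x of drive1_label in the frame of bay2 below 0 m) or (z of drive1 in the frame of bay3 below 0.0028 m and horizontal distance between drive1 and bay3 below 0.006 m and x of drive1_label in the frame of bay3 below 0 m)) and ((z of drive2 in the frame of bay0 below 0.0028 m and horizontal distance between drive2 and bay0 below 0.006 m and x of drive2_label in the frame of bay0 below 0 m) or (z of drive2 in the frame of bay1 below 0.0028 m and horizontal distance between drive2 and bay1 below 0.006 m and x of drive2_label in the frame of bay1 below 0 m) or (z of drive2 in the frame of bay2 below 0.0028 m and horizontal distance between drive2 and bay2 below 0.006 m and x of drive2_label in the frame of bay2 below 0 m) or (z of drive2 in the frame of bay3 below 0.0028 m and horizontal distance between drive2 and bay3 below 0.006 m and x of drive2_label in the frame of bay3 below 0 m)) and ((z of drive3 in the frame of bay0 below 0.0028 m and horizontal distance between drive3 and bay0 below 0.006 m and x of drive3_label in the frame of bay0 below 0 m) or (z of drive3 in the frame of bay1 below 0.0028 m and horizontal distance between drive3 and bay1 below 0.006 m and x of drive3_label in the frame of bay1 below 0 m) or (z of drive3 in the frame of bay2 below 0.0028 m and horizontal distance between drive3 and bay2 below 0.006 m and x of drive3_label in the frame of bay2 below 0 m) or (z of drive3 in the frame of bay3 below 0.0028 m and horizontal distance between drive3 and bay3 below 0.006 m and x of drive3_label in the frame of bay3 below 0 m))), for 0.2 s.
4. the start button is pressed (value of joint start above 0.003 m), for 0.05 s.
At the end, for the whole second after the job is handed in: Cover flush over both pins (4 mm sideways, 3 mm in height, level to 0.03 rad), latch over 14 mm. Each drive is in a bay: bottom edge less than 2.8 mm above home, within 6 mm sideways, upright to 0.1 rad, label on the start button's side. All at rest (all of step 3 and linear speed of each of drive0, drive1, drive2, drive3, cover below 0.02 m/s); the robot touches nothing.
It fails at once if a tool or other thing lying about on the bench is shifted more than 40 mm (distance of any of screwdriver, solder, flux, meter, bitbox, cutters from where it was at the start of the episode above 0.04 m).
Of drive0, drive1, drive2, drive3 only 2 to 4 are there at a start; the rules pass over those that are not, and their reading is None.
At some moment in a run one of cover, rack may be knocked a few centimetres aside while the robot is not near it.
It also fails if it takes over 210 s, if anything falls off the work surface, if the arm or the gripper's body presses on something with over 40 N, if the wrist force passes 120 N, or if a joint passes its speed limit or range.

### The arm

A 7-joint arm with a two-finger parallel gripper is mounted at the origin on the work surface. World frame = base frame: x ahead of the robot, y to its left, z up, the work surface at z = 0. Lengths are in m, angles in rad, forces in N, time in s.
With the tool pointing down it reaches from about 0.35 to 0.9 m from the base axis. Payload 19.9 kg.
Tool frame: the origin (TCP) lies at the very end of the fingers, on their centre line; the grasp point (between the pads) lies 19 mm behind it; z points along the fingers, y is the line along which they close (so a half turn about z gives the same grasp; the last joint's range is limited). The gripper opens to 94 mm and grips with 3 to 60 N. Pads are 16 mm wide; open, the fingers measure 119 mm over their backs; the gripper's body (75 mm by 177 mm) begins 78 mm behind the grasp point.
Start: joints at [-1.234, 0.417, -0.01, 1.614, 0.005, 1.111, -0.053], TCP at [0.231, 0.581, 0.176] pointing down, gripper open.
Joint ranges: [-2.81, 2.81], [-0.39, 2.02], [-1.27, 1.25], [0.06, 2.57], [-1.19, 4.33], [0.19, 2], [-2.82, 2.82]. Speed limits (rad/s): [1.89, 1.89, 2.39, 2.39, 3.01, 3.01, 3.01].

### API

Orientations are given as a unit quaternion [w, x, y, z].
In Python, from workcell import arm, vision gives the robot as it stands. The module is installed in compiled form; this text tells all that it offers.
- The arm moves only by the tool arm_command, never from a script. Its argument "commands" is a list of rows, each a list of 5 numbers: the shift along the tool's x, y, z scaled (see below), then the turn about the tool's z scaled (see below), then the opening, from 0 (shut) to 1 (fully open). A call has 1 to 20 rows; each row is the pose to reach, as a shift and turn from the pose commanded when the call began, along the tool's axes at that moment; what a row does not reach only later rows make up. The controller multiplies each number of a shift by 100 mm and each number of a turn by 90 degrees. A row lasts 1/12 s, in which the tool goes at most 41.7 mm and 7.16 degrees, less where a joint would pass 70% of its speed; a pose out of reach is approached as far as the arm can. A call with a number of a shift or a turn outside -1 to 1 is refused whole. A call with a gripper value outside its range is refused whole. The fingers move at their own pace and stop on an object; "grip_force" is the grip in N (left out, the last holds). Time passes only in rows, so rows that repeat a pose let the fingers close. It gives the time, the measured TCP pose, the force, the opening and the grip force at its end, in the units of the state.
- arm.get_obs(): the state, without advancing time (a new reading comes with each control period).
- vision.grab_frame(name): name is "side" or "top"; returns a dict with "image" (480x640x3 uint8, red, green, blue), "K" (3x3 intrinsics, pixels), "D" ([k1, k2, p1, p2, k3] as OpenCV has them; the pictures are not rectified), "T" (4x4, takes a point from camera to world coordinates). Camera axes: x right, y up, looking along -z (the intrinsics and any distortion apply to the point x, -y, -z); pixel columns grow to the right and rows downward; lengths in m; the calibration is good to about 2 mm. A picture is of the moment at which its call begins. There is no depth.
- arm.hand_in(): hands the job in; it is judged then, once.
The state is a dict: "t": time; "joint_pos": joint angles; "qd": joint speeds; "tau": joint torques, N m; "eef_pos": TCP position; "tool_rot": TCP orientation; "ft_force": force on the tool from outside, world axes, zero at the start; "ft_torque": the same for the moment, N m; "gripper_width": opening from 0.0 (shut) to 1.0 (fully open); "finger_force": force on a finger pad.
Only numpy, scipy, OpenCV 4.12 (cv2) and the standard library are available. Lean on these libraries where they do the work, as an engineer would, in place of code of your own. Each camera call takes 0.05 s, during which the arm holds its last target. There are 200 camera calls.

## Working session

There is one attempt and no reset: what is moved stays moved. The work goes in short steps, Python scripts to look and compute and a tool call to move; the robot and the scene stay as the last step left them, time stands still between calls to the robot, and variables do not carry over. Pictures are saved under pics/ and viewed, at most 14 in all, crops included, and the job is handed in when it is done.

Besides the shell and the picture viewer there is one more tool, called after "Call:" in YAML: its name, and indented under it one key for each argument. arm_command: Moves the arm, as the interface text tells. Its arguments: {"type":"object","properties":{"commands":{"type":"array"},"grip_force":{"type":"number"}},"required":["commands"]}

```bash
mkdir -p pics; cat > h.py <<'E'
import numpy as np, cv2
from workcell import arm, vision
from scipy.spatial.transform import Rotation as R
def grab(n,name=None):
    f=vision.grab_frame(n)
    if name: cv2.imwrite(f'pics/{name}.png',f['image'][:,:,::-1])
    np.savez(f'{n}.npz',**f)
    return f
def load(n): return dict(np.load(f'{n}.npz'))
def px2w(f,uv,z):
    p=cv2.undistortPoints(np.array(uv,float).reshape(-1,1,2),f['K'],f['D']).reshape(-1,2)
    d=np.c_[p[:,0],-p[:,1],-np.ones(len(p))]@f['T'][:3,:3].T; o=f['T'][:3,3]
    z=np.broadcast_to(z,(len(p),))
    return o+d*((z-o[2])/d[:,2])[:,None]
def w2px(f,P):
    P=np.atleast_2d(P); q=(P-f['T'][:3,3])@f['T'][:3,:3]; q=q*[1,-1,-1]
    return cv2.projectPoints(q,np.zeros(3),np.zeros(3),f['K'],f['D'])[0].reshape(-1,2)
def obs():
    o=arm.get_obs(); return o
E
python3 - <<'E'
from h import *
for n in('top','side'):
    f=grab(n,n+'0'); print(n,f['T'].round(3).tolist(),f['K'].round(1).tolist(),f['D'])
o=obs(); print(o)
E
```

```text
top [[-0.005, 0.994, -0.109, 0.48], [-1.0, -0.005, 0.0, 0.0], [-0.0, 0.109, 0.994, 1.146], [0.0, 0.0, 0.0, 1.0]] [[433.3, 0.0, 325.7], [0.0, 433.3, 241.4], [0.0, 0.0, 1.0]] [-0.03163543  0.          0.          0.          0.        ]
side [[0.939, 0.249, -0.235, 0.306], [-0.343, 0.701, -0.625, -0.804], [0.009, 0.668, 0.744, 1.018], [0.0, 0.0, 0.0, 1.0]] [[580.0, 0.0, 328.2], [0.0, 580.0, 231.8], [0.0, 0.0, 1.0]] [0.00788399 0.         0.         0.         0.        ]
{'t': 0.1, 'joint_pos': array([-1.2344843 ,  0.41791771, -0.01031045,  1.61407743,  0.00468321,
        1.1107043 , -0.0529957 ]), 'qd': array([-3.63757334e-05,  5.29932045e-04, -7.15274371e-04, -2.39102799e-03,
        1.10371049e-03, -1.96893975e-04,  2.32346824e-03]), 'tau': array([ 1.19864751e-03, -8.52589917e+01,  6.39840737e-01, -4.26694214e+01,
       -4.87643341e-02,  1.63672183e-02,  3.49992956e-05]), 'eef_pos': array([0.23042602, 0.58058879, 0.17580104]), 'tool_rot': array([-6.86724443e-05,  1.87778814e-01,  9.82211191e-01, -5.37006065e-04]), 'ft_force': array([-0.67077087, -0.2185543 , -0.12132661]), 'ft_torque': array([-0.02297522,  0.01603293, -0.00592669]), 'finger_force': 0.0, 'gripper_width': 1.0006186313785594}
```

View pics/top0.png

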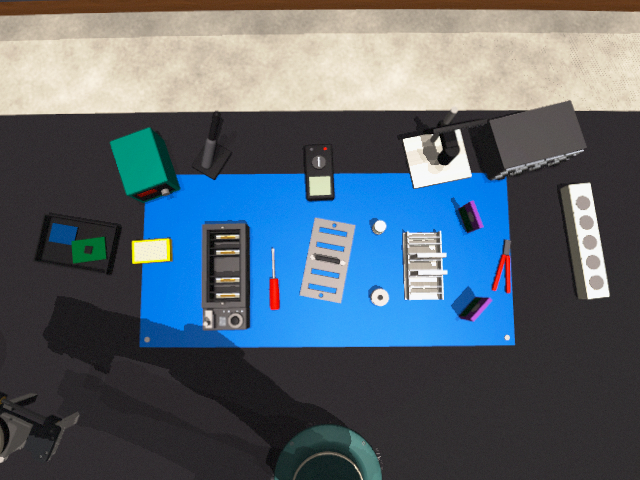

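View pics/side0.png

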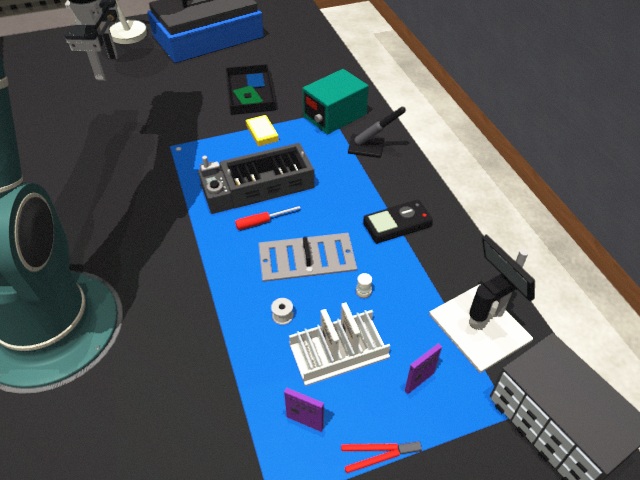

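```bash
python3 - <<'E'
from h import *
t=load('top')['image'][:,:,::-1]; s=load('side')['image'][:,:,::-1]
a=cv2.resize(t[210:340,190:360],None,fx=4.5,fy=4.5,interpolation=cv2.INTER_CUBIC)
cv2.imwrite('pics/c1.png',a)
b=cv2.resize(t[215:315,390:490],(400,400),interpolation=cv2.INTER_CUBIC)
c=cv2.resize(s[290:390,280:400],(480,400),interpolation=cv2.INTER_CUBIC)[:,:400]
cv2.imwrite('pics/c2.png',np.hstack([b,c]))
E
```

```text
(no output)
```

View pics/c1.png

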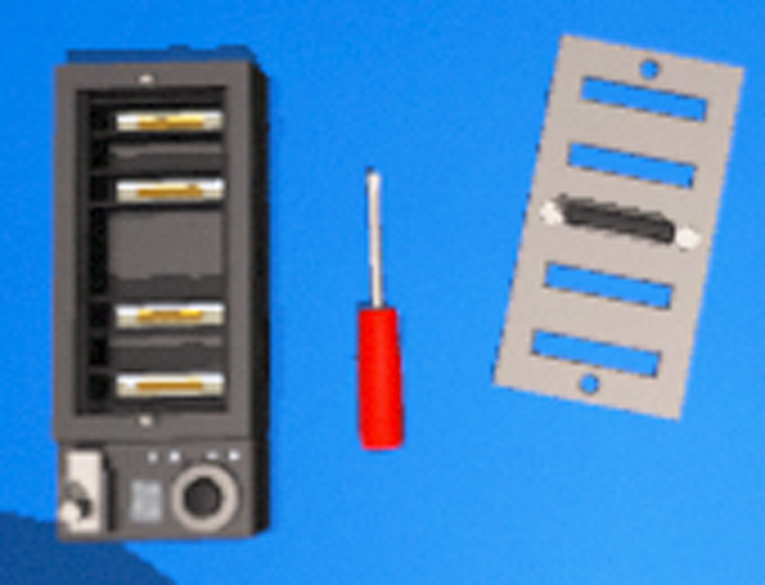

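View pics/c2.png

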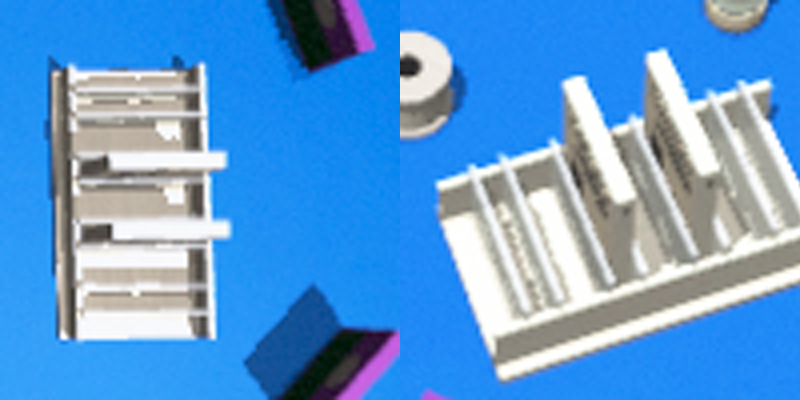

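```bash
python3 - <<'E'
from h import *
f=load('top'); im=f['image']
g=cv2.cvtColor(im,cv2.COLOR_RGB2GRAY).astype(float)
def cen(box,th,bright=True):
    x0,y0,x1,y1=box; r=g[y0:y1,x0:x1]; w=np.clip((r-th) if bright else (th-r),0,None)
    yy,xx=np.mgrid[y0:y1,x0:x1]; return [(w*xx).sum()/w.sum(),(w*yy).sum()/w.sum()]
P=[cen((219,224,226,231),110),cen((219,300,226,307),110)]
H=[cen((330,221,340,231),120,False),cen((316,291,326,301),120,False)]
print(P,H)
def rep(n,p,z):
    w=px2w(f,p,z); d=w[0]-w[1]; print(n,w.round(4).tolist(),'mid',w.mean(0).round(4),'len',np.linalg.norm(d).round(4),'yaw',np.degrees(np.arctan2(d[1],d[0])).round(2))
rep('dock',P,.077); rep('cover',H,.004)
# housing corners by crop
c=lambda p:np.array(p)/4.5+[190,210]-0.4
print('dockcorners',px2w(f,[c(p) for p in [(57,64),(250,64),(250,440),(57,440)]],.064).round(4).tolist())
print('covcorners',px2w(f,[c(p) for p in [(562,36),(744,68),(680,419),(495,384)]],.006).round(4).tolist())
k=lambda p:np.array(p)/4+[390,215]-0.4
print('drive tops',px2w(f,[k(p) for p in [(108,160),(227,160),(111,230),(230,230)]],.108).round(4).tolist())
print('button',px2w(f,[c((204,497))],.066).round(4), 'knob',px2w(f,[c((72,508))],.1055).round(4))
s=load('side')['image'][:,:,::-1]
cv2.imwrite('pics/c3.png',cv2.resize(s[295:365,315:385],(560,560),interpolation=cv2.INTER_CUBIC))
E
```

```text
[[np.float64(221.94650205761317), np.float64(227.10699588477365)], [np.float64(221.87003610108303), np.float64(303.14079422382673)]] [[np.float64(333.75221238938053), np.float64(227.61061946902655)], [np.float64(322.0), np.float64(294.6666666666667)]]
dock [[0.6344, 0.2588, 0.077], [0.4464, 0.2553, 0.077]] mid [0.5404 0.2571 0.077 ] len 0.1881 yaw 1.09
cover [[0.6419, -0.0215, 0.004], [0.465, 0.0106, 0.004]] mid [ 0.5534 -0.0055  0.004 ] len 0.1798 yaw -10.27
dockcorners [[0.645, 0.3122, 0.064], [0.6443, 0.2034, 0.064], [0.4354, 0.2004, 0.064], [0.4357, 0.307, 0.064]]
covcorners [[0.6688, 0.0296, 0.006], [0.6491, -0.0778, 0.006], [0.4439, -0.0381, 0.006], [0.4646, 0.0691, 0.006]]
drive tops [[0.5606, -0.2182, 0.108], [0.5601, -0.2901, 0.108], [0.5185, -0.2189, 0.108], [0.5181, -0.2904, 0.108]]
button [[0.4046 0.2248 0.066 ]] knob [[0.4018 0.2864 0.1055]]
```

View pics/c3.png

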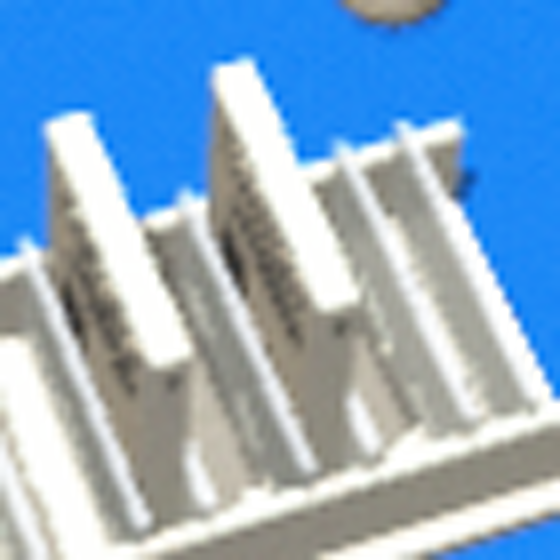

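```bash
cat >> h.py <<'E'
def plan(x,y,z,yaw,o=None):
    """remaining shift (tool axes, units of 100mm) and turn (units of 90deg) so that tool y has world yaw (deg, mod 180)"""
    o=o or obs(); q=o['tool_rot']; M=R.from_quat([q[1],q[2],q[3],q[0]]).as_matrix()
    d=(M.T@(np.array([x,y,z])-o['eef_pos']))*10
    cur=np.degrees(np.arctan2(M[1,1],M[0,1])); e=(yaw-cur+90)%180-90
    print('pos',o['eef_pos'].round(4),'yaw',round(cur,2),'tiltz',M[:,2].round(3),'t',round(o['t'],2),'j7',o['joint_pos'][6].round(2),'w',o['gripper_width'].round(3),'F',o['ft_force'].round(1))
    print('  shift',d.round(3),'turn',round(-e/90,4)); return d
E
python3 -c "
from h import *
plan(.5566,-.0043,.12,-10.95)"
```

```text
Traceback (most recent call last):
  File "h.py", line 25, in plan
    print('pos',o['eef_pos'].round(4),'yaw',round(cur,2),'tiltz',M[:,2].round(3),'t',round(o['t'],2),'j7',o['joint_pos'][6].round(2),'w',o['gripper_width'].round(3),'F',o['ft_force'].round(1))
                                                                                                                                         ^^^^^^^^^^^^^^^^^^^^^^^^
AttributeError: 'float' object has no attribute 'round'
```

Call:
arm_command:
  commands:
    - [-1,-0.8,0,0.08,1]
    - [-1,-0.8,0,0.16,1]
    - [-1,-0.8,0,0.24,1]
    - [-1,-0.8,0,0.32,1]
    - [-1,-0.8,0,0.4,1]
    - [-1,-0.8,0,0.48,1]
    - [-1,-0.8,0,0.56,1]
    - [-1,-0.8,0,0.64,1]
    - [-1,-0.8,0,0.72,1]
    - [-1,-0.8,0,0.8,1]
    - [-1,-0.8,0,0.88,1]
    - [-1,-0.8,0,0.88,1]
    - [-1,-0.8,0,0.88,1]

```text
t: 1.18
eef_pos: [0.2938, 0.4696, 0.1761]
tool_rot: [0.0, 0.77, 0.638, -0.0]
ft_force: [0.6, 0.6, -0.1]
gripper_width: 1.002
finger_force: 0.0
```

```bash
python3 -c "
from h import *
plan(.5566,-.0043,.12,-10.95)"
```

```text
Traceback (most recent call last):
  File "h.py", line 25, in plan
    print('pos',o['eef_pos'].round(4),'yaw',round(cur,2),'tiltz',M[:,2].round(3),'t',round(o['t'],2),'j7',o['joint_pos'][6].round(2),'w',o['gripper_width'].round(3),'F',o['ft_force'].round(1))
                                                                                                                                         ^^^^^^^^^^^^^^^^^^^^^^^^
AttributeError: 'float' object has no attribute 'round'
```

```bash
sed -i "s/o\['gripper_width'\].round(3)/round(o['gripper_width'],3)/" h.py; python3 -c "
from h import *
plan(.5566,-.0043,.12,-10.95)"
```

```text
pos [0.2938 0.4696 0.1761] yaw -10.64 tiltz [-0.    -0.001 -1.   ] t 1.18 j7 -1.18 w 1.002 F [ 0.6  0.6 -0.1]
  shift [-4.172  3.458  0.564] turn 0.0034
```

Call:
arm_command:
  commands:
    - [-0.84,0.69,0,0,0.6]
    - [-0.84,0.69,0,0,0.6]
    - [-0.84,0.69,0,0,0.6]

```text
t: 1.43
eef_pos: [0.3474, 0.3709, 0.1762]
tool_rot: [0.0, 0.77, 0.638, -0.0]
ft_force: [1.6, 0.1, -0.7]
gripper_width: 0.821
finger_force: 0.0
```

Call:
arm_command:
  commands:
    - [-0.84,0.69,0,0,0.6]
    - [-0.84,0.69,0,0,0.6]
    - [-0.84,0.69,0,0,0.6]

```text
t: 1.68
eef_pos: [0.3994, 0.275, 0.1765]
tool_rot: [0.0, 0.77, 0.638, 0.0]
ft_force: [1.6, -0.2, 0.3]
gripper_width: 0.619
finger_force: 0.0
```

Call:
arm_command:
  commands:
    - [-0.84,0.69,0,0,0.6]
    - [-0.84,0.69,0,0,0.6]
    - [-0.84,0.69,0,0,0.6]

```text
t: 1.93
eef_pos: [0.4513, 0.1795, 0.1766]
tool_rot: [0.0, 0.77, 0.638, 0.0]
ft_force: [0.0, -1.7, 0.1]
gripper_width: 0.598
finger_force: 0.0
```

Call:
arm_command:
  commands:
    - [-0.84,0.69,0,0,0.6]
    - [-0.84,0.69,0,0,0.6]
    - [-0.84,0.69,0,0,0.6]

```text
t: 2.18
eef_pos: [0.5031, 0.0838, 0.1766]
tool_rot: [0.0, 0.77, 0.638, 0.0]
ft_force: [0.7, -0.1, -0.2]
gripper_width: 0.598
finger_force: 0.0
```

```bash
python3 -c "
from h import *
plan(.5566,-.0043,.12,-10.95)
grab('side','side1')"
```

```text
pos [0.5031 0.0838 0.1766] yaw -10.71 tiltz [ 0.001 -0.001 -1.   ] t 2.18 j7 -0.28 w 0.598 F [ 0.7 -0.1 -0.2]
  shift [-0.766  0.689  0.567] turn 0.0027
```

View pics/side1.png

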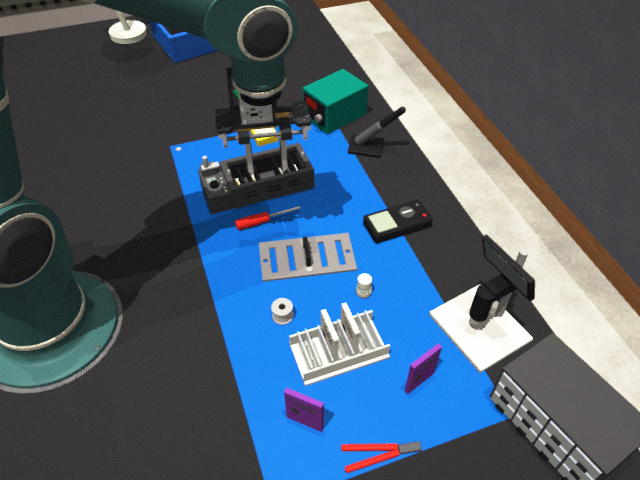

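Call:
arm_command:
  commands:
    - [-0.77,0.69,0,0.003,0.5]
    - [-0.77,0.69,0,0.003,0.5]
    - [-0.77,0.69,0.3,0.003,0.5]
    - [-0.77,0.69,0.6,0.003,0.5]
    - [-0.77,0.69,0.8,0.003,0.5]
    - [-0.77,0.69,0.8,0.003,0.5]
    - [-0.77,0.69,0.8,0.003,0.5]

```text
t: 2.82
eef_pos: [0.5546, -0.001, 0.0962]
tool_rot: [-0.0, 0.771, 0.636, -0.001]
ft_force: [0.3, 0.4, 1.1]
gripper_width: 0.503
finger_force: 0.0
```

```bash
python3 -c "
from h import *
plan(.5566,-.0043,.012,-10.95)
grab('side'); s=load('side')['image'][:,:,::-1]
cv2.imwrite('pics/c4.png',cv2.resize(s[180:300,230:390],(800,600),interpolation=cv2.INTER_CUBIC))"
```

```text
pos [ 0.5546 -0.001   0.0962] yaw -10.96 tiltz [-0.002 -0.    -1.   ] t 2.82 j7 -0.0 w 0.503 F [0.3 0.4 1.1]
  shift [-0.028  0.027  0.842] turn -0.0001
```

View pics/c4.png

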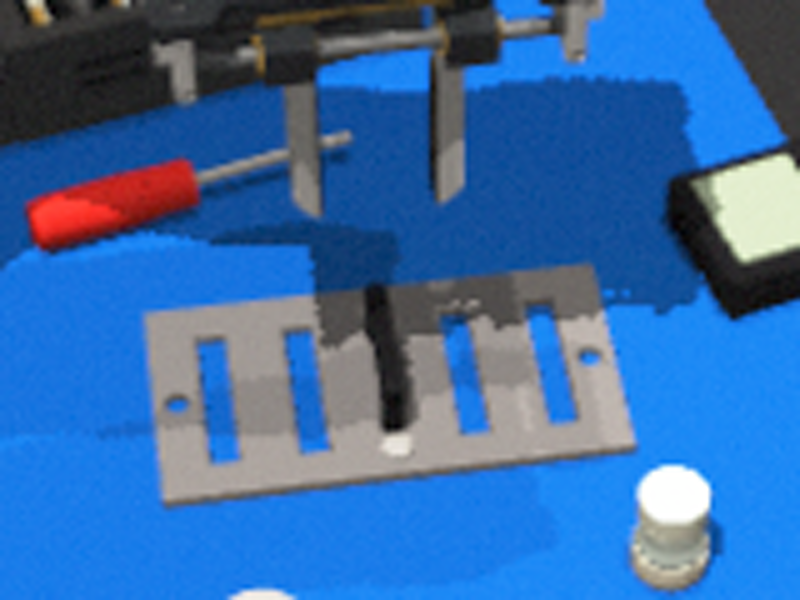

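Call:
arm_command:
  commands:
    - [-0.03,0.03,0.3,0,0.5]
    - [-0.03,0.03,0.6,0,0.5]
    - [-0.03,0.03,0.84,0,0.5]
    - [-0.03,0.03,0.84,0,0.5]
    - [-0.03,0.03,0.84,0,0.3]
    - [-0.03,0.03,0.84,0,0]
    - [-0.03,0.03,0.84,0,0]
    - [-0.03,0.03,0.84,0,0]
    - [-0.03,0.03,0.84,0,0]
    - [-0.03,0.03,0.84,0,0]
    - [-0.03,0.03,0.84,0,0]
    - [-0.03,0.03,0.84,0,0]
  grip_force: 30

```text
t: 3.87
eef_pos: [0.5575, -0.0044, 0.0125]
tool_rot: [0.0, 0.772, 0.635, 0.0]
ft_force: [0.6, 0.2, -0.3]
gripper_width: 0.008
finger_force: 0.0
```

Call:
arm_command:
  commands:
    - [0,0,-0.2,0,0]
    - [0,0,-0.5,0,0]
    - [0,0,-0.8,0,0]
    - [0,0,-1,0,0]
    - [0,0,-1,0,0]

```text
t: 4.28
eef_pos: [0.5595, -0.0045, 0.1163]
tool_rot: [0.001, 0.772, 0.635, 0.002]
ft_force: [0.1, 0.0, 0.2]
gripper_width: 0.003
finger_force: 0.0
```

Call:
arm_command:
  commands:
    - [0,0,-0.2,0,0]
    - [0,0,-0.4,0,0]
    - [0,0,-0.4,0,0]
    - [0,0,-0.4,0,0]
    - [0,0,-0.4,0,0]

```text
t: 4.7
eef_pos: [0.5571, -0.0043, 0.1516]
tool_rot: [-0.0, 0.772, 0.635, -0.0]
ft_force: [-0.2, -0.8, -0.2]
gripper_width: 0.004
finger_force: 0.0
```

```bash
python3 -c "
from h import *
plan(.5403,.2566,.15,1.1)
grab('top','top2')
s=load('top')['image'][:,:,::-1]
cv2.imwrite('pics/c5.png',cv2.resize(s[190:340,190:390],(800,600),interpolation=cv2.INTER_CUBIC))
"
```

```text
pos [ 0.5571 -0.0043  0.1516] yaw -11.11 tiltz [-0.001 -0.    -1.   ] t 4.7 j7 -0.04 w 0.004 F [-0.2 -0.8 -0.2]
  shift [ 2.528 -0.667  0.016] turn -0.1356
```

View pics/c5.png

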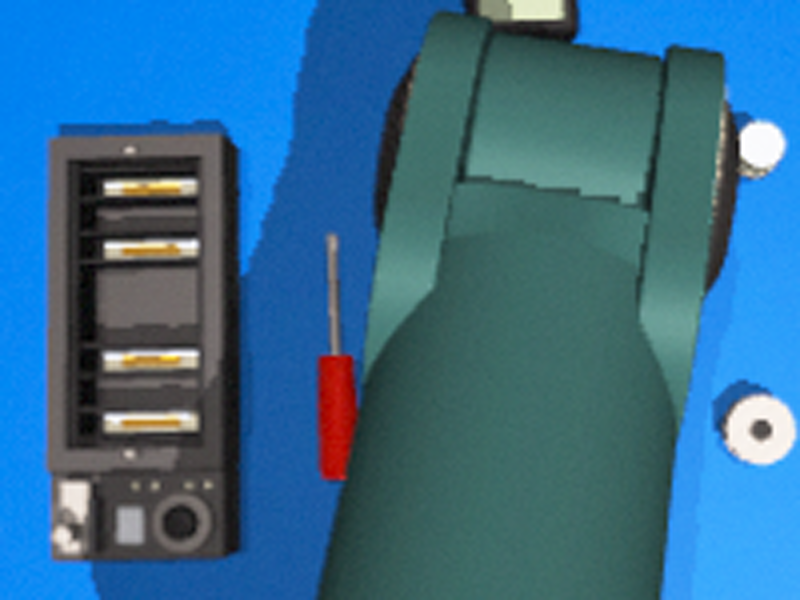

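```bash
python3 -c "
from h import *
grab('side'); s=load('side')['image'][:,:,::-1]
cv2.imwrite('pics/c6.png',cv2.resize(s[140:400,200:450],(750,590),interpolation=cv2.INTER_CUBIC))"
```

```text
(no output)
```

View pics/c6.png

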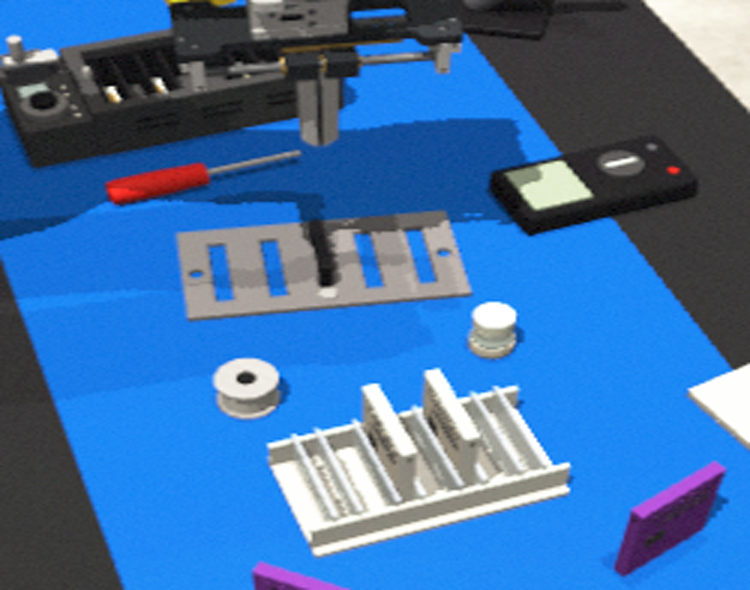

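```bash
python3 -c "
from h import *
s=load('side');o=obs()
print(w2px(s,[o['eef_pos'],[.5566,-.0043,.036],[.5566,-.0043,.006]]).round(1))
k=lambda p:np.array(p)/[3,590/260]+[200,140]-.3
print('tips obs',k((320,140)))
print('corners',px2w(s,[k(p) for p in [(178,233),(450,212),(470,293),(188,319)]],.006).round(4).tolist())
print('bar ends top',px2w(s,[k(p) for p in [(318,196),(325,285)]],.036).round(4).tolist())
print('feet',px2w(s,[k((327,293))],.006).round(4).tolist())
t=load('top'); print('feet top',px2w(t,[np.array(p)/4.5+[190,210]-.4 for p in[(552,211),(686,237),(562,208),(672,231)]],[.006,.006,.036,.036]).round(4).tolist())
"
```

```text
[[305.8 210.3]
 [306.7 246.4]
 [306.9 255. ]]
tips obs [306.36666667 201.39491525]
corners [[0.4649, 0.0684, 0.006], [0.6721, 0.025, 0.006], [0.6472, -0.0788, 0.006], [0.4425, -0.0394, 0.006]]
bar ends top [[0.5741, 0.0545, 0.036], [0.5423, -0.0562, 0.036]]
feet [[0.5477, -0.0433, 0.006]]
feet top [[0.5651, 0.0358, 0.006], [0.5494, -0.0426, 0.006], [0.5645, 0.0291, 0.036], [0.551, -0.0335, 0.036]]
```

```bash
python3 -c "
from h import *
s=load('side');o=obs()
for z in(.15,.16,.17,.18,.19): print(z,w2px(s,[[.5571,-.0043,z],[.5546,-.001,z-.055]]).round(1).tolist())
print(o)
g=s['image']; cv2.imwrite('pics/c7.png',cv2.resize(g[150:260,270:350,::-1],(436,600),interpolation=cv2.INTER_CUBIC))
"
```

```text
0.15 [[305.9, 210.7], [304.8, 227.7]]
0.16 [[305.8, 207.4], [304.7, 224.6]]
0.17 [[305.7, 203.9], [304.6, 221.4]]
0.18 [[305.6, 200.5], [304.5, 218.2]]
0.19 [[305.5, 197.0], [304.4, 214.9]]
{'t': 4.8, 'joint_pos': array([-0.50686681,  0.36412113,  0.57237071,  1.82598645, -0.22803158,
        1.01880088, -0.03753492]), 'qd': array([-1.83594846e-05,  4.93543642e-04,  2.10844979e-03, -1.77878892e-03,
       -4.71318414e-04,  3.61947744e-03, -2.01381479e-03]), 'tau': array([-4.09834203e-02, -6.87814522e+01,  9.57740933e+00, -3.96327496e+01,
       -5.19817835e-02,  3.50686649e-03,  6.61136888e-03]), 'eef_pos': array([ 0.55692413, -0.00440537,  0.15138147]), 'tool_rot': array([-3.19496465e-04,  7.72261477e-01,  6.35304383e-01, -6.71373651e-04]), 'ft_force': array([-0.54559117,  0.70565967, -1.73351603]), 'ft_torque': array([-0.05403229,  0.08133951, -0.0111559 ]), 'finger_force': 0.0, 'gripper_width': 0.002817376450379419}
```

View pics/c7.png

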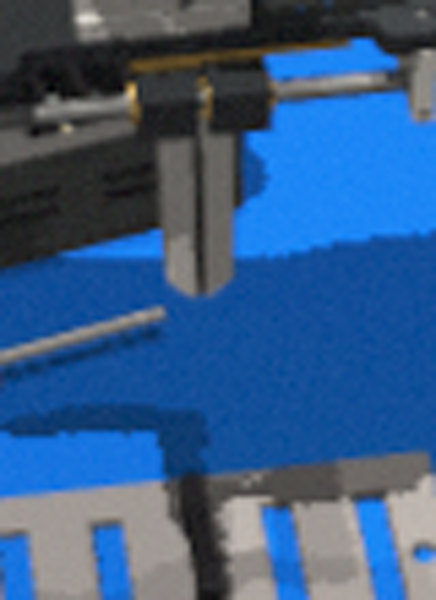

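Call:
arm_command:
  commands:
    - [0,0,0.2,0,0.5]
    - [0,0,0.5,0,0.5]
    - [0,0,0.8,0,0.5]
    - [0,0,0.9,0,0.5]
    - [0,0,0.9,0,0.5]
    - [0,0,0.9,0,0.5]

```text
t: 5.3
eef_pos: [0.5575, -0.0047, 0.0627]
tool_rot: [-0.0, 0.772, 0.635, -0.0]
ft_force: [0.8, 0.6, 0.3]
gripper_width: 0.394
finger_force: 0.0
```

Call:
arm_command:
  commands:
    - [0,0,0.2,0,0.5]
    - [0,0,0.4,0,0.5]
    - [0,0,0.48,0,0.5]
    - [0,0,0.52,0,0.5]
    - [0,0,0.56,0,0.5]
    - [0,0,0.56,0,0.5]
    - [0,0,0.56,0,0.5]

```text
t: 5.88
eef_pos: [0.558, -0.0044, 0.0072]
tool_rot: [0.0, 0.772, 0.635, 0.0]
ft_force: [-0.7, -0.2, 0.3]
gripper_width: 0.5
finger_force: 0.0
```

Call:
arm_command:
  commands:
    - [0,0,0.02,0,0.5]
    - [0,0,0.04,0,0.5]
    - [0,0,0.06,0,0.5]
    - [0,0,0.08,0,0.5]
    - [0,0,0.08,0,0.5]

```text
t: 6.3
eef_pos: [0.5572, -0.0044, -0.002]
tool_rot: [-0.0, 0.772, 0.635, -0.0]
ft_force: [-0.2, 0.1, -0.5]
gripper_width: 0.498
finger_force: 0.0
```

Call:
arm_command:
  commands:
    - [0,0,0.02,0,0.5]
    - [0,0,0.04,0,0.5]
    - [0,0,0.06,0,0.5]
    - [0,0,0.08,0,0.5]
    - [0,0,0.08,0,0.5]

```text
t: 6.72
eef_pos: [0.5572, -0.0044, -0.0101]
tool_rot: [-0.0, 0.772, 0.635, -0.0]
ft_force: [-0.3, -0.3, 0.4]
gripper_width: 0.499
finger_force: 0.0
```

```bash
python3 -c "
from h import *
plan(.5566,-.0043,-.01,-10.95)
s=grab('side')
cv2.imwrite('pics/c8.png',cv2.resize(s['image'][190:290,240:370,::-1],(780,600),interpolation=cv2.INTER_CUBIC))
"
```

```text
pos [ 0.5572 -0.0044 -0.0101] yaw -11.12 tiltz [-0.001 -0.    -1.   ] t 6.72 j7 0.09 w 0.499 F [-0.3 -0.3  0.4]
  shift [ 0.    -0.006 -0.001] turn -0.0019
```

View pics/c8.png

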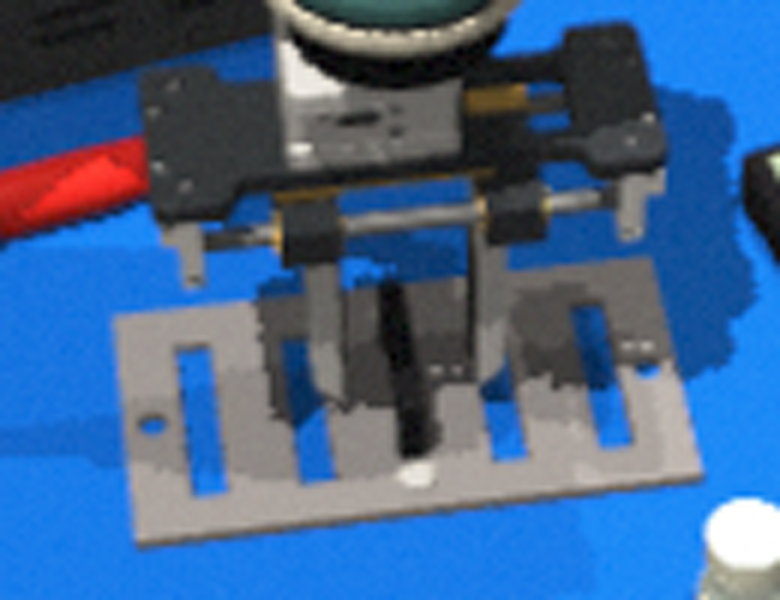

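Call:
arm_command:
  commands:
    - [0,0,0,0,0.3]
    - [0,0,0,0,0]
    - [0,0,0,0,0]
    - [0,0,0,0,0]
    - [0,0,0,0,0]
    - [0,0,0,0,0]
    - [0,0,0,0,0]
  grip_force: 40

```text
t: 7.35
eef_pos: [0.5573, -0.0044, -0.0096]
tool_rot: [-0.0, 0.772, 0.635, -0.0]
ft_force: [-1.5, 0.1, 1.5]
gripper_width: 0.103
finger_force: 40.0
```

Call:
arm_command:
  commands:
    - [0,0,-0.1,0,0]
    - [0,0,-0.4,0,0]
    - [0,0,-0.7,0,0]
    - [0,0,-1,0,0]
    - [0,0,-1,0,0]

```text
t: 7.77
eef_pos: [0.5602, -0.0047, 0.0961]
tool_rot: [0.002, 0.772, 0.635, 0.003]
ft_force: [1.1, -0.6, -1.1]
gripper_width: 0.103
finger_force: 40.0
```

Call:
arm_command:
  commands:
    - [0,0,-0.3,0,0]
    - [0,0,-0.6,0,0]
    - [0,0,-0.6,0,0]
    - [0,0,-0.6,0,0]
    - [0,0,-0.6,0,0]

```text
t: 8.18
eef_pos: [0.5571, -0.0043, 0.15]
tool_rot: [-0.0, 0.772, 0.635, -0.0]
ft_force: [-0.3, 0.1, -1.5]
gripper_width: 0.101
finger_force: 40.0
```

Call:
arm_command:
  commands:
    - [0.4,-0.1,0,0,0]
    - [0.84,-0.22,0,0,0]
    - [0.84,-0.22,0,0,0]

```text
t: 8.43
eef_pos: [0.5506, 0.0896, 0.1487]
tool_rot: [-0.001, 0.77, 0.638, -0.001]
ft_force: [0.3, 1.4, -1.2]
gripper_width: 0.1
finger_force: 40.0
```

Call:
arm_command:
  commands:
    - [0.4,-0.1,0,0,0]
    - [0.84,-0.22,0,0,0]
    - [0.84,-0.22,0,0,0]

```text
t: 8.68
eef_pos: [0.5447, 0.1766, 0.1487]
tool_rot: [-0.001, 0.77, 0.638, -0.001]
ft_force: [0.4, 1.4, -2.7]
gripper_width: 0.107
finger_force: 40.0
```

Call:
arm_command:
  commands:
    - [0.3,-0.1,0,-0.07,0]
    - [0.6,-0.17,0,-0.136,0]
    - [0.84,-0.22,0,-0.136,0]
    - [0.84,-0.22,0,-0.136,0]
    - [0.84,-0.22,0,-0.136,0]
    - [0.84,-0.22,0,-0.136,0]

```text
t: 9.18
eef_pos: [0.541, 0.2545, 0.1494]
tool_rot: [0.0, 0.7, 0.714, -0.001]
ft_force: [0.4, 0.3, -0.9]
gripper_width: 0.101
finger_force: 40.0
```

```bash
python3 -c "
from h import *
plan(.5403,.2566,.11,1.1)
s=grab('side','side9'); grab('top','top9')
im=s['image'][:,:,::-1]
e=obs()['eef_pos']; c=np.array([e[0],e[1],e[2]+.0158])
print(w2px(s,[c+[dx,dy,0] for dx,dy in((-.105,-.055),(.105,-.055),(.105,.055),(-.105,.055))]).round(1).tolist(), w2px(s,[[.4464,.2553,.078],[.6344,.2588,.078]]).round(1).tolist())
cv2.imwrite('pics/c9.png',cv2.resize(im[100:220,180:340],(800,600),interpolation=cv2.INTER_CUBIC))
"
```

```text
pos [0.541  0.2545 0.1494] yaw 1.08 tiltz [-0.001 -0.001 -1.   ] t 9.18 j7 -0.3 w 0.101 F [ 0.4  0.3 -0.9]
  shift [ 0.021 -0.006  0.394] turn -0.0002
[[225.1, 156.8], [314.3, 136.9], [299.4, 109.8], [214.2, 127.7]] [[228.3, 169.3], [302.2, 151.5]]
```

View pics/c9.png

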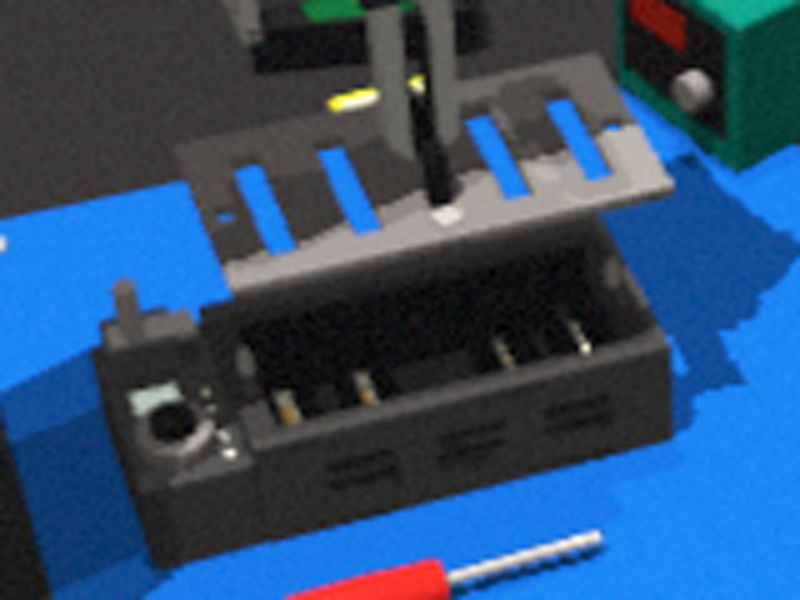

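Call:
arm_command:
  commands:
    - [0.025,-0.005,0.2,0,0]
    - [0.025,-0.005,0.4,0,0]
    - [0.025,-0.005,0.6,0,0]
    - [0.025,-0.005,0.72,0,0]
    - [0.025,-0.005,0.72,0,0]
    - [0.025,-0.005,0.72,0,0]
    - [0.025,-0.005,0.72,0,0]

```text
t: 9.87
eef_pos: [0.5414, 0.258, 0.0794]
tool_rot: [0.0, 0.7, 0.714, 0.001]
ft_force: [0.6, 0.8, -1.7]
gripper_width: 0.098
finger_force: 40.0
```

Call:
arm_command:
  commands:
    - [0,0,0.02,0,0]
    - [0,0,0.04,0,0]
    - [0,0,0.06,0,0]
    - [0,0,0.08,0,0]
    - [0,0,0.1,0,0]
    - [0,0,0.1,0,0]
    - [0,0,0.1,0,0]

```text
t: 10.45
eef_pos: [0.5407, 0.258, 0.0682]
tool_rot: [0.0, 0.7, 0.714, -0.0]
ft_force: [-0.1, -0.4, -1.9]
gripper_width: 0.102
finger_force: 40.0
```

Call:
arm_command:
  commands:
    - [-0.01,0,0.0,0,0]
    - [-0.01,0,0.02,0,0]
    - [-0.01,0,0.04,0,0]
    - [-0.01,0,0.05,0,0]
    - [-0.01,0,0.05,0,0]
    - [-0.01,0,0.05,0,0]

```text
t: 10.95
eef_pos: [0.5407, 0.257, 0.0632]
tool_rot: [-0.0, 0.7, 0.714, -0.0]
ft_force: [0.0, -0.5, -1.4]
gripper_width: 0.104
finger_force: 40.0
```

```bash
python3 -c "
from h import *
o=obs();plan(.5405,.2570,.054,1.1,o);print(o['ft_torque'].round(2))
"
```

```text
pos [0.5407 0.257  0.0632] yaw 1.13 tiltz [-0. -0. -1.] t 10.95 j7 -0.26 w 0.104 F [ 0.  -0.5 -1.4]
  shift [-0.    -0.002  0.092] turn 0.0003
[-0.02  0.   -0.03]
```

Call:
arm_command:
  commands:
    - [0,0,0.01,0,0]
    - [0,0,0.02,0,0]
    - [0,0,0.03,0,0]
    - [0,0,0.04,0,0]
    - [0,0,0.04,0,0]
    - [0,0,0.04,0,0]

```text
t: 11.45
eef_pos: [0.5407, 0.257, 0.0593]
tool_rot: [0.0, 0.7, 0.714, -0.0]
ft_force: [0.4, -0.3, -1.3]
gripper_width: 0.099
finger_force: 40.0
```

Call:
arm_command:
  commands:
    - [0,0,0.01,0,0]
    - [0,0,0.02,0,0]
    - [0,0,0.03,0,0]
    - [0,0,0.04,0,0]
    - [0,0,0.04,0,0]
    - [0,0,0.04,0,0]

```text
t: 11.95
eef_pos: [0.5407, 0.257, 0.0553]
tool_rot: [0.0, 0.7, 0.714, -0.0]
ft_force: [0.0, 0.9, -1.3]
gripper_width: 0.102
finger_force: 40.0
```

Call:
arm_command:
  commands:
    - [0,0,0.01,0,0]
    - [0,0,0.017,0,0]
    - [0,0,0.017,0,0]
    - [0,0,0.017,0,0]

```text
t: 12.28
eef_pos: [0.5409, 0.2572, 0.0544]
tool_rot: [-0.0, 0.7, 0.714, 0.0]
ft_force: [-4.1, -1.2, 12.1]
gripper_width: 0.102
finger_force: 40.0
```

Call:
arm_command:
  commands:
    - [0,0,-0.005,0,0.1]
    - [0,0,-0.005,0,0.2]
    - [0,0,-0.005,0,0.3]
    - [0,0,-0.005,0,0.4]
    - [0,0,-0.005,0,0.4]
    - [0,0,-0.005,0,0.4]

```text
t: 12.78
eef_pos: [0.5408, 0.2571, 0.0541]
tool_rot: [0.0, 0.7, 0.714, -0.0]
ft_force: [0.2, 0.1, 1.5]
gripper_width: 0.389
finger_force: 0.0
```

Call:
arm_command:
  commands:
    - [0,0,-0.3,0,0.4]
    - [0,0,-0.6,0,0.4]
    - [0,0,-1,0,0.4]
    - [0,0,-1,0,0.4]
    - [0,0,-1,0,0.4]

```text
t: 13.2
eef_pos: [0.5418, 0.2577, 0.1561]
tool_rot: [0.0, 0.7, 0.714, 0.002]
ft_force: [0.2, 0.4, -0.5]
gripper_width: 0.4
finger_force: 0.0
```

```bash
python3 -c "
from h import *
plan(.5405,.2570,.054,1.1)
s=grab('side','side10');im=s['image'][:,:,::-1]
a=cv2.resize(im[110:215,190:330],(800,600),interpolation=cv2.INTER_CUBIC)
cv2.imwrite('pics/c10.png',a)
"
```

```text
pos [0.5418 0.2577 0.1561] yaw 1.13 tiltz [ 0.003  0.002 -1.   ] t 13.2 j7 -0.3 w 0.4 F [ 0.2  0.4 -0.5]
  shift [-0.009 -0.016  1.021] turn 0.0003
```

View pics/c10.png

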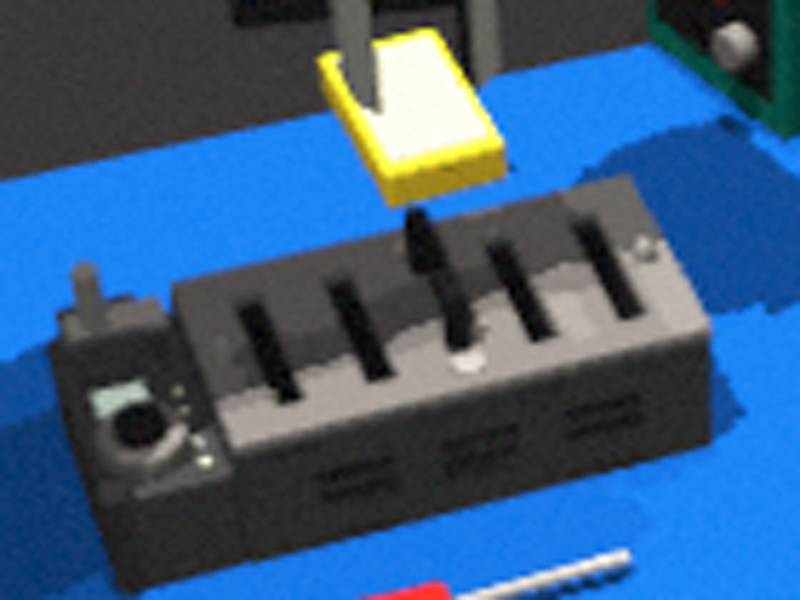

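```bash
python3 -c "
from h import *
plan(.3990,.2875,.069,1.1)
"
```

```text
pos [0.5409 0.2573 0.1545] yaw 1.13 tiltz [ 0.001  0.001 -1.   ] t 13.25 j7 -0.3 w 0.402 F [-0.1  0.6 -0.9]
  shift [ 0.329 -1.413  0.854] turn 0.0004
```

Call:
arm_command:
  commands:
    - [0.16,-0.4,0,0,0.4]
    - [0.16,-0.71,0,0,0.4]
    - [0.16,-0.71,0,0,0.4]

```text
t: 13.5
eef_pos: [0.4638, 0.2724, 0.1523]
tool_rot: [-0.001, 0.699, 0.715, -0.002]
ft_force: [0.9, 0.3, 0.4]
gripper_width: 0.401
finger_force: 0.0
```

Call:
arm_command:
  commands:
    - [0.16,-0.4,0,0,0.4]
    - [0.16,-0.71,0,0,0.4]
    - [0.16,-0.71,0,0,0.4]
    - [0.16,-0.71,0,0,0.4]
    - [0.16,-0.71,0,0,0.4]

```text
t: 13.92
eef_pos: [0.3983, 0.2861, 0.1536]
tool_rot: [0.0, 0.7, 0.714, -0.0]
ft_force: [0.5, 0.2, 0.9]
gripper_width: 0.398
finger_force: 0.0
```

```bash
python3 -c "
from h import *
plan(.3990,.2875,.069,1.1)
"
```

```text
pos [0.3983 0.2861 0.1536] yaw 1.13 tiltz [-0.    -0.001 -1.   ] t 13.92 j7 -0.56 w 0.398 F [0.5 0.2 0.9]
  shift [0.015 0.008 0.846] turn 0.0003
```

Call:
arm_command:
  commands:
    - [0.015,0.01,0.3,0,0.4]
    - [0.015,0.01,0.6,0,0.4]
    - [0.015,0.01,0.72,0,0.4]
    - [0.015,0.01,0.78,0,0.4]
    - [0.015,0.01,0.84,0,0.4]
    - [0.015,0.01,0.84,0,0.4]
    - [0.015,0.01,0.84,0,0.4]

```text
t: 14.5
eef_pos: [0.3997, 0.2878, 0.0706]
tool_rot: [0.0, 0.7, 0.714, 0.0]
ft_force: [1.2, 0.8, -0.7]
gripper_width: 0.4
finger_force: 0.0
```

Call:
arm_command:
  commands:
    - [0,0,0,0,0.2]
    - [0,0,0,0,0]
    - [0,0,0,0,0]
    - [0,0,0,0,0]
    - [0,0,0,0,0]
  grip_force: 5

```text
t: 14.92
eef_pos: [0.3991, 0.288, 0.0704]
tool_rot: [-0.0, 0.7, 0.714, 0.0]
ft_force: [-0.7, -1.0, 4.2]
gripper_width: 0.123
finger_force: 5.0
```

Call:
arm_command:
  commands:
    - [0,0.05,0,0,0]
    - [0,0.1,0,0,0]
    - [0,0.15,0,0,0]
    - [0,0.19,0,0,0]
    - [0,0.19,0,0,0]
    - [0,0.19,0,0,0]

```text
t: 15.42
eef_pos: [0.4173, 0.2882, 0.0699]
tool_rot: [-0.001, 0.7, 0.714, -0.001]
ft_force: [-10.6, 0.6, 9.2]
gripper_width: 0.158
finger_force: 5.0
```

Call:
arm_command:
  commands:
    - [0,-0.005,-0.02,0,0.4]
    - [0,-0.005,-0.02,0,0.4]
    - [0,-0.005,-0.02,0,0.4]
    - [0,-0.005,-0.02,0,0.4]

```text
t: 15.75
eef_pos: [0.4179, 0.2881, 0.0722]
tool_rot: [0.0, 0.7, 0.714, 0.0]
ft_force: [-0.3, -0.1, -0.3]
gripper_width: 0.387
finger_force: 0.0
```

Call:
arm_command:
  commands:
    - [0,0,-0.3,0,0.4]
    - [0,0,-0.7,0,0.4]
    - [0,0,-1,0,0.4]
    - [0,0,-1,0,0.4]

```text
t: 16.08
eef_pos: [0.42, 0.2896, 0.1775]
tool_rot: [0.0, 0.7, 0.714, 0.004]
ft_force: [-0.3, -0.1, 0.1]
gripper_width: 0.4
finger_force: 0.0
```

```bash
python3 -c "
from h import *
plan(.5603,-.2543,.17,.5)
s=grab('side','side11')
print('pred knob top unlocked/locked',w2px(s,[[.399,.2877,.1055],[.417,.288,.1055]]).round(1).tolist())
a=cv2.cvtColor(np.load('side.npz')['image'],cv2.COLOR_RGB2GRAY); b=cv2.cvtColor(cv2.imread('pics/side10.png'),cv2.COLOR_BGR2GRAY)
d=cv2.absdiff(a,b)[150:185,190:240]; print([(d[:,i:i+5].max()) for i in range(0,50,5)])
t=grab('top','top11')
d=cv2.cvtColor(cv2.absdiff(t['image'],cv2.imread('pics/top0.png')[:,:,::-1]),cv2.COLOR_RGB2GRAY)
print('rack diff',d[225:305,395:450].max(),(d[225:305,395:450]>40).sum())
"
```

```text
pos [0.42   0.2896 0.1775] yaw 1.09 tiltz [ 0.005  0.005 -1.   ] t 16.08 j7 -0.54 w 0.4 F [-0.3 -0.1  0.1]
  shift [-5.465  1.298  0.055] turn 0.0066
pred knob top unlocked/locked [[204.3, 156.5], [211.7, 154.8]]
[np.uint8(46), np.uint8(40), np.uint8(68), np.uint8(54), np.uint8(42), np.uint8(58), np.uint8(78), np.uint8(88), np.uint8(107), np.uint8(89)]
rack diff 9 0
```

Call:
arm_command:
  commands:
    - [-0.4,0.1,0,0,0.35]
    - [-0.8,0.2,0,0,0.35]
    - [-0.92,0.22,0,0,0.35]

```text
t: 16.43
eef_pos: [0.4421, 0.1913, 0.1712]
tool_rot: [0.0, 0.702, 0.712, -0.001]
ft_force: [1.0, -1.3, 0.1]
gripper_width: 0.344
finger_force: 0.0
```

Call:
arm_command:
  commands:
    - [-0.42,0.1,0,0,0.35]
    - [-0.83,0.2,0,0,0.35]
    - [-0.92,0.22,0,0,0.35]

```text
t: 16.68
eef_pos: [0.4657, 0.0993, 0.1714]
tool_rot: [0.0, 0.702, 0.712, -0.001]
ft_force: [-0.1, -0.9, -0.2]
gripper_width: 0.35
finger_force: 0.0
```

Call:
arm_command:
  commands:
    - [-0.42,0.1,0,0,0.35]
    - [-0.83,0.2,0,0,0.35]
    - [-0.92,0.22,0,0,0.35]

```text
t: 16.93
eef_pos: [0.4893, 0.0077, 0.1715]
tool_rot: [0.0, 0.702, 0.712, -0.001]
ft_force: [-1.2, -0.8, -0.1]
gripper_width: 0.35
finger_force: 0.0
```

Call:
arm_command:
  commands:
    - [-0.42,0.1,0,0,0.35]
    - [-0.83,0.2,0,0,0.35]
    - [-0.92,0.22,0,0,0.35]

```text
t: 17.18
eef_pos: [0.5128, -0.0839, 0.1714]
tool_rot: [0.001, 0.702, 0.712, -0.001]
ft_force: [-1.1, -0.9, 0.1]
gripper_width: 0.348
finger_force: 0.0
```

Call:
arm_command:
  commands:
    - [-0.42,0.1,0,0,0.35]
    - [-0.83,0.2,0,0,0.35]
    - [-0.92,0.22,0,0,0.35]

```text
t: 17.43
eef_pos: [0.5362, -0.1755, 0.1712]
tool_rot: [0.0, 0.702, 0.712, -0.001]
ft_force: [0.2, 0.3, -0.2]
gripper_width: 0.349
finger_force: 0.0
```

```bash
python3 -c "
from h import *
plan(.5604,-.2545,.17,.4)
s=grab('side','side12')
b=cv2.imread('pics/side0.png')[:,:,::-1]
d=cv2.cvtColor(cv2.absdiff(s['image'],b),cv2.COLOR_RGB2GRAY)
print('rack diff',(d[320:390,285:395]>50).sum(),d[300:325,315:360].max())
"
```

```text
pos [ 0.5362 -0.1755  0.1712] yaw 0.84 tiltz [-0.001 -0.003 -1.   ] t 17.43 j7 0.52 w 0.349 F [ 0.2  0.3 -0.2]
  shift [-0.793  0.231  0.014] turn 0.0049
rack diff 0 74
```

Call:
arm_command:
  commands:
    - [-0.4,0.1,0,0.005,0.35]
    - [-0.77,0.2,0,0.005,0.35]
    - [-0.77,0.22,0,0.005,0.35]
    - [-0.77,0.22,0,0.005,0.35]
    - [-0.77,0.22,0,0.005,0.35]
    - [-0.77,0.22,0,0.005,0.35]

```text
t: 17.98
eef_pos: [0.5599, -0.2448, 0.1715]
tool_rot: [-0.001, 0.703, 0.712, -0.0]
ft_force: [0.5, 1.0, 0.2]
gripper_width: 0.348
finger_force: 0.0
```

```bash
python3 -c "
from h import *
plan(.5604,-.2545,.057,.4)
s=grab('side','side13')
print(w2px(s,[obs()['eef_pos']+[0,0,.019],[.5604,-.2545,.108]]).round(1).tolist())
cv2.imwrite('pics/c13.png',cv2.resize(s['image'][250:390,270:450,::-1],(770,600),interpolation=cv2.INTER_CUBIC))
"
```

```text
pos [ 0.5599 -0.2448  0.1715] yaw 0.74 tiltz [-0.001  0.001 -1.   ] t 17.98 j7 0.65 w 0.348 F [0.5 1.  0.2]
  shift [-0.098  0.004  1.145] turn 0.0038
[[350.4, 286.6], [350.8, 317.1]]
```

View pics/c13.png

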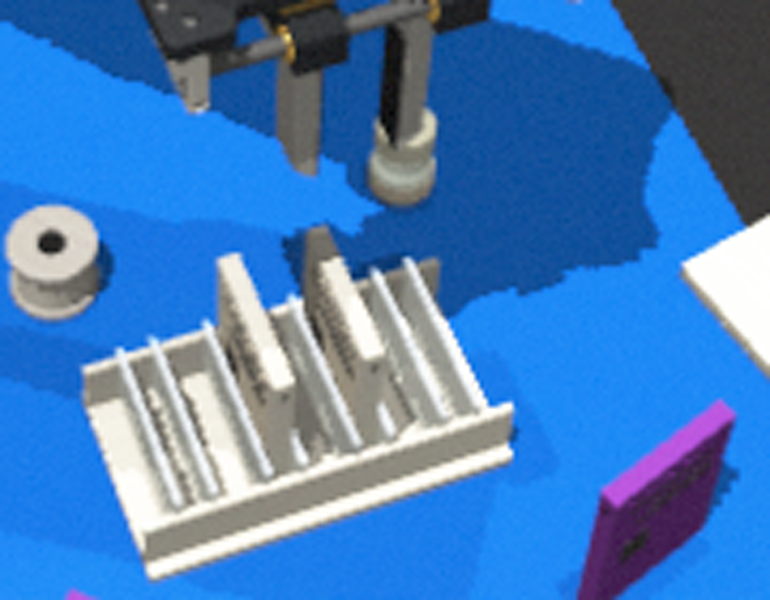

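Call:
arm_command:
  commands:
    - [-0.1,0.005,0.2,0.004,0.35]
    - [-0.1,0.005,0.5,0.004,0.35]
    - [-0.1,0.005,0.6,0.004,0.35]
    - [-0.1,0.005,0.6,0.004,0.35]
    - [-0.1,0.005,0.6,0.004,0.35]

```text
t: 18.45
eef_pos: [0.5609, -0.2555, 0.1127]
tool_rot: [-0.0, 0.705, 0.709, -0.0]
ft_force: [0.1, -0.2, 0.5]
gripper_width: 0.354
finger_force: 0.0
```

Call:
arm_command:
  commands:
    - [0,0,0.15,0,0.35]
    - [0,0,0.3,0,0.35]
    - [0,0,0.45,0,0.35]
    - [0,0,0.54,0,0.35]
    - [0,0,0.54,0,0.35]
    - [0,0,0.54,0,0.35]

```text
t: 18.95
eef_pos: [0.5612, -0.2562, 0.0592]
tool_rot: [0.0, 0.705, 0.709, 0.0]
ft_force: [-0.0, -0.5, 0.0]
gripper_width: 0.352
finger_force: 0.0
```

Call:
arm_command:
  commands:
    - [0,0,0,0,0.2]
    - [0,0,0,0,0]
    - [0,0,0,0,0]
    - [0,0,0,0,0]
    - [0,0,0,0,0]
    - [0,0,0,0,0]
  grip_force: 40

```text
t: 19.45
eef_pos: [0.5611, -0.2562, 0.0587]
tool_rot: [0.0, 0.705, 0.709, 0.0]
ft_force: [-0.9, 0.1, 5.9]
gripper_width: 0.096
finger_force: 40.0
```

```bash
python3 -c "
from h import *
plan(.5604,-.2545,.057,.4)"
```

```text
pos [ 0.5611 -0.2562  0.0587] yaw 0.32 tiltz [ 0.001 -0.    -1.   ] t 19.45 j7 0.73 w 0.096 F [-0.9  0.1  5.9]
  shift [ 0.017 -0.007  0.017] turn -0.0009
```

Call:
arm_command:
  commands:
    - [0,0,-0.1,0,0]
    - [0,0,-0.3,0,0]
    - [0,0,-0.6,0,0]
    - [0,0,-0.6,0,0]

```text
t: 19.78
eef_pos: [0.5625, -0.2576, 0.1234]
tool_rot: [0.003, 0.705, 0.709, 0.001]
ft_force: [1.0, -1.0, 0.4]
gripper_width: 0.098
finger_force: 40.0
```

Call:
arm_command:
  commands:
    - [0,0,-0.3,0,0]
    - [0,0,-0.6,0,0]
    - [0,0,-0.65,0,0]
    - [0,0,-0.65,0,0]
    - [0,0,-0.65,0,0]

```text
t: 20.2
eef_pos: [0.5606, -0.2559, 0.183]
tool_rot: [-0.0, 0.705, 0.709, 0.0]
ft_force: [-0.7, 0.4, -1.6]
gripper_width: 0.096
finger_force: 40.0
```

```bash
python3 -c "
from h import *
f=grab('top','top14')
g=cv2.cvtColor(f['image'],cv2.COLOR_RGB2GRAY)
S=8
x0,y0=195,210; c=cv2.resize(g[y0:335,x0:255],None,fx=S,fy=S,interpolation=cv2.INTER_CUBIC)
print('gray levels row',g[270,200:252].tolist()); print('col',g[215:335,225].tolist())
o=obs();plan(.6168,.258,.18,1.1,o)
"
```

```text
gray levels row [146, 171, 178, 179, 178, 181, 180, 178, 178, 178, 178, 180, 181, 180, 180, 180, 181, 182, 179, 179, 182, 181, 185, 182, 182, 185, 182, 184, 185, 183, 185, 182, 185, 183, 183, 184, 184, 185, 186, 185, 186, 185, 186, 186, 149, 80, 44, 27, 22, 42, 92, 77]
col [106, 109, 107, 104, 65, 72, 75, 94, 180, 175, 172, 156, 150, 160, 178, 175, 151, 40, 11, 39, 105, 159, 152, 181, 180, 178, 179, 181, 179, 180, 181, 175, 132, 29, 26, 88, 165, 141, 152, 178, 181, 182, 182, 178, 151, 110, 103, 43, 55, 57, 63, 104, 160, 184, 183, 185, 183, 183, 183, 186, 172, 112, 62, 127, 142, 144, 167, 159, 183, 184, 184, 184, 185, 185, 185, 184, 178, 146, 121, 175, 137, 157, 177, 137, 183, 180, 166, 155, 162, 179, 185, 170, 119, 91, 109, 108, 108, 110, 112, 108, 110, 117, 138, 160, 157, 156, 156, 156, 166, 163, 144, 122, 111, 110, 108, 109, 119, 124, 120, 117]
pos [ 0.5603 -0.2558  0.1823] yaw 0.32 tiltz [-0.001  0.    -1.   ] t 20.25 j7 0.65 w 0.099 F [ 0.9  0.1 -1.7]
  shift [5.134 0.593 0.024] turn -0.0087
```

```bash
cat > e.py <<'E'
from h import *
def edges(l,th):
    l=np.array(l,float); s=np.where((l[:-1]<th)!=(l[1:]<th))[0]
    return [i+(th-l[i])/(l[i+1]-l[i]) for i in s]
f=load('top'); g=cv2.cvtColor(f['image'],cv2.COLOR_RGB2GRAY).astype(float); R_=f['image'][:,:,0].astype(float)
L=[];Rr=[]
for r in (245,246,247,249,255,268,270,280,283,284,290):
    e=edges(R_[r,190:260],115); L.append((190+e[0],r)); Rr.append((190+e[-1],r)); 
wl=px2w(f,L,.070);wr=px2w(f,Rr,.070)
for n,w in(('L',wl),('R',wr)): p=np.polyfit(w[:,0],w[:,1],1); print(n,np.degrees(np.arctan(p[0])).round(2),np.polyval(p,.54).round(4),'res',(w[:,1]-np.polyval(p,w[:,0])).round(4))
T=[];B=[]
for c in(206,210,214,232,236,240):
    e=edges(R_[212:330,c],125); T.append((c,212+e[0])); print(c,[round(212+k,1) for k in e])
print('top x',px2w(f,T,.070)[:,0].round(4))
f0=f; im=cv2.imread('pics/top0.png')[:,:,::-1]; r0=im[:,:,0].astype(float)
for r in (254,255,256,271,272,273):
    e=edges(r0[r,400:470],195); print('drv',r,[(round(400+k,1),px2w(f,[(400+k,r)],.108)[0,:2].round(4).tolist()) for k in e])
E
python3 e.py
```

```text
L 0.81 0.3127 res [-0.0001 -0.     -0.0001 -0.0002  0.0004  0.0002  0.0002 -0.0003 -0.0003
 -0.      0.0002]
R -0.29 0.2028 res [ 0.0003  0.0003  0.0003  0.0003 -0.0002 -0.0008 -0.001  -0.0014  0.0006
  0.0004  0.0012]
206 [np.float64(223.2), np.float64(321.9)]
210 [np.float64(222.9), np.float64(231.4), np.float64(237.3), np.float64(247.4), np.float64(253.2), np.float64(259.8), np.float64(266.8), np.float64(276.2), np.float64(282.0), np.float64(292.3), np.float64(298.1), np.float64(321.6)]
214 [np.float64(222.7), np.float64(231.4), np.float64(237.1), np.float64(247.3), np.float64(252.9), np.float64(259.8), np.float64(266.5), np.float64(276.2), np.float64(281.8), np.float64(292.3), np.float64(298.0), np.float64(307.3)]
232 [np.float64(222.4), np.float64(231.0), np.float64(234.9), np.float64(246.9), np.float64(250.1), np.float64(258.9), np.float64(266.5), np.float64(275.7), np.float64(277.3), np.float64(306.6), np.float64(313.8), np.float64(316.3), np.float64(324.0), np.float64(327.9)]
236 [np.float64(222.4), np.float64(230.9), np.float64(234.5), np.float64(246.7), np.float64(249.9), n
[... 450 characters left out ...]
t64(445.6), [0.5592, -0.2881])]
drv 256 [(np.float64(407.7), [0.5573, -0.1967]), (np.float64(409.1), [0.5573, -0.2]), (np.float64(417.4), [0.5572, -0.22]), (np.float64(445.5), [0.5568, -0.2878])]
drv 271 [(np.float64(408.4), [0.5213, -0.1974]), (np.float64(409.5), [0.5213, -0.2001]), (np.float64(417.8), [0.5212, -0.2201]), (np.float64(446.5), [0.5207, -0.2891])]
drv 272 [(np.float64(408.3), [0.5189, -0.1972]), (np.float64(409.5), [0.5189, -0.1999]), (np.float64(417.8), [0.5188, -0.22]), (np.float64(446.5), [0.5183, -0.2891])]
drv 273 [(np.float64(408.3), [0.5165, -0.1972]), (np.float64(409.4), [0.5165, -0.1998]), (np.float64(417.8), [0.5164, -0.2199]), (np.float64(446.5), [0.5159, -0.2888])]
```

Call:
arm_command:
  commands:
    - [0.3,0.03,0,-0.007,0]
    - [0.6,0.07,0,-0.007,0]
    - [0.9,0.1,0,-0.007,0]

```text
t: 20.5
eef_pos: [0.5695, -0.1651, 0.1818]
tool_rot: [-0.001, 0.702, 0.713, -0.001]
ft_force: [-0.2, -0.2, -0.6]
gripper_width: 0.097
finger_force: 40.0
```

Call:
arm_command:
  commands:
    - [0.4,0.04,0,0,0]
    - [0.8,0.08,0,0,0]
    - [0.9,0.1,0,0,0]

```text
t: 20.75
eef_pos: [0.5786, -0.0689, 0.1815]
tool_rot: [-0.002, 0.699, 0.715, -0.0]
ft_force: [0.2, 1.8, -0.2]
gripper_width: 0.096
finger_force: 40.0
```

Call:
arm_command:
  commands:
    - [0.4,0.04,0,0,0]
    - [0.8,0.08,0,0,0]
    - [0.9,0.1,0,0,0]

```text
t: 21.0
eef_pos: [0.5868, 0.021, 0.1816]
tool_rot: [-0.001, 0.699, 0.715, -0.0]
ft_force: [-0.3, 1.6, -0.8]
gripper_width: 0.098
finger_force: 40.0
```

Call:
arm_command:
  commands:
    - [0.4,0.04,0,0,0]
    - [0.8,0.08,0,0,0]
    - [0.9,0.1,0,0,0]

```text
t: 21.25
eef_pos: [0.595, 0.1112, 0.1815]
tool_rot: [-0.001, 0.699, 0.715, -0.0]
ft_force: [-0.2, 1.0, -0.2]
gripper_width: 0.097
finger_force: 40.0
```

Call:
arm_command:
  commands:
    - [0.4,0.04,0,0,0]
    - [0.8,0.08,0,0,0]
    - [0.9,0.1,0,0,0]
    - [0.9,0.1,0,0,0]
    - [0.9,0.1,0,0,0]

```text
t: 21.67
eef_pos: [0.6039, 0.1945, 0.1819]
tool_rot: [-0.0, 0.701, 0.713, -0.001]
ft_force: [-0.3, 0.1, -0.7]
gripper_width: 0.095
finger_force: 40.0
```

```bash
python3 -c "
from h import *
plan(.6171,.2569,.13,.95)
f=dict(np.load('top.npz'))
for a,b in((231.4,237.2),(247.35,253),(276.2,281.9),(292.3,298.05)): print(px2w(f,[(212,a),(212,b)],.07)[:,0].round(4))"
```

```text
pos [0.6039 0.1945 0.1819] yaw 1.01 tiltz [-0.002 -0.001 -1.   ] t 21.67 j7 -0.11 w 0.095 F [-0.3  0.1 -0.7]
  shift [0.622 0.144 0.518] turn 0.0007
[0.6247 0.61  ]
[0.5844 0.5703]
[0.5125 0.4984]
[0.4728 0.4587]
```

Call:
arm_command:
  commands:
    - [0.3,0.07,0,0,0]
    - [0.62,0.145,0,0,0]
    - [0.62,0.145,0.2,0,0]
    - [0.62,0.145,0.4,0,0]
    - [0.62,0.145,0.5,0,0]
    - [0.62,0.145,0.5,0,0]
    - [0.62,0.145,0.5,0,0]
    - [0.62,0.145,0.5,0,0]

```text
t: 22.33
eef_pos: [0.6185, 0.256, 0.1343]
tool_rot: [0.0, 0.702, 0.713, 0.001]
ft_force: [0.5, 0.4, -0.0]
gripper_width: 0.097
finger_force: 40.0
```

```bash
python3 -c "
from h import *
plan(.6172,.2569,.12,.95)"
```

```text
pos [0.6185 0.256  0.1343] yaw 0.88 tiltz [ 0.001  0.    -1.   ] t 22.33 j7 -0.17 w 0.097 F [ 0.5  0.4 -0. ]
  shift [ 0.009 -0.013  0.143] turn -0.0008
```

Correct, then go down in small steps watching the force.

Call:
arm_command:
  commands:
    - [0.01,-0.01,0.04,0,0]
    - [0.01,-0.01,0.08,0,0]
    - [0.01,-0.01,0.11,0,0]
    - [0.01,-0.01,0.13,0,0]
    - [0.01,-0.01,0.15,0,0]
    - [0.01,-0.01,0.17,0,0]
    - [0.01,-0.01,0.17,0,0]
    - [0.01,-0.01,0.17,0,0]

```text
t: 23.0
eef_pos: [0.6167, 0.2578, 0.1161]
tool_rot: [0.0, 0.701, 0.713, -0.0]
ft_force: [-0.6, 0.5, -0.3]
gripper_width: 0.095
finger_force: 40.0
```

```bash
python3 -c "
from h import *
plan(.6172,.2569,.12,.95);print(obs()['ft_torque'])"
```

```text
pos [0.6167 0.2578 0.1161] yaw 0.95 tiltz [-0. -0. -1.] t 23.0 j7 -0.16 w 0.095 F [-0.6  0.5 -0.3]
  shift [-0.009  0.004 -0.039] turn -0.0
[-0.06108967  0.07822716  0.03862209]
```

Call:
arm_command:
  commands:
    - [-0.005,0.002,0.04,0,0]
    - [-0.005,0.002,0.08,0,0]
    - [-0.005,0.002,0.12,0,0]
    - [-0.005,0.002,0.16,0,0]
    - [-0.005,0.002,0.2,0,0]
    - [-0.005,0.002,0.2,0,0]

```text
t: 23.5
eef_pos: [0.6166, 0.2571, 0.0951]
tool_rot: [-0.0, 0.701, 0.713, -0.001]
ft_force: [-0.0, 0.1, -0.5]
gripper_width: 0.095
finger_force: 40.0
```

Call:
arm_command:
  commands:
    - [0,0,0.04,0,0]
    - [0,0,0.08,0,0]
    - [0,0,0.12,0,0]
    - [0,0,0.16,0,0]
    - [0,0,0.2,0,0]
    - [0,0,0.2,0,0]

```text
t: 24.0
eef_pos: [0.6165, 0.2571, 0.0752]
tool_rot: [-0.0, 0.701, 0.713, -0.001]
ft_force: [-0.5, -0.5, -0.9]
gripper_width: 0.097
finger_force: 40.0
```

Call:
arm_command:
  commands:
    - [0,0,0.03,0,0]
    - [0,0,0.05,0,0]
    - [0,0,0.06,0,0]
    - [0,0,0.07,0,0]
    - [0,0,0.08,0,0]
    - [0,0,0.09,0,0]
    - [0,0,0.1,0,0]
    - [0,0,0.1,0,0]

```text
t: 24.67
eef_pos: [0.6172, 0.2573, 0.0666]
tool_rot: [0.0, 0.701, 0.713, 0.0]
ft_force: [-1.1, 0.0, 5.2]
gripper_width: 0.097
finger_force: 40.0
```

Call:
arm_command:
  commands:
    - [0,0,0.01,0,0]
    - [0,0,0.02,0,0]
    - [0,0,0.025,0,0]
    - [0,0,0.025,0,0]

```text
t: 25.0
eef_pos: [0.6172, 0.2573, 0.0642]
tool_rot: [0.0, 0.701, 0.713, 0.0]
ft_force: [-2.4, -0.5, 6.2]
gripper_width: 0.097
finger_force: 40.0
```

Moving through the connector at 6 N; push on until the hard stop.

Call:
arm_command:
  commands:
    - [0,0,0.01,0,0]
    - [0,0,0.02,0,0]
    - [0,0,0.025,0,0]
    - [0,0,0.025,0,0]

```text
t: 25.33
eef_pos: [0.6177, 0.2574, 0.0626]
tool_rot: [0.0, 0.701, 0.713, 0.001]
ft_force: [-4.0, -2.2, 16.4]
gripper_width: 0.099
finger_force: 40.0
```

Call:
arm_command:
  commands:
    - [0,0,0.01,0,0]
    - [0,0,0.015,0,0]
    - [0,0,0.015,0,0]

```text
t: 25.58
eef_pos: [0.6185, 0.2575, 0.0625]
tool_rot: [0.0, 0.701, 0.713, 0.002]
ft_force: [-6.7, -2.1, 31.9]
gripper_width: 0.097
finger_force: 40.3
```

Call:
arm_command:
  commands:
    - [0,0,-0.025,0,0]
    - [0,0,-0.025,0,0.1]
    - [0,0,-0.025,0,0.35]
    - [0,0,-0.025,0,0.35]
    - [0,0,-0.025,0,0.35]
    - [0,0,-0.025,0,0.35]

```text
t: 26.08
eef_pos: [0.6169, 0.2572, 0.0619]
tool_rot: [0.0, 0.701, 0.713, -0.0]
ft_force: [-1.2, -0.5, 0.1]
gripper_width: 0.336
finger_force: 0.0
```

Call:
arm_command:
  commands:
    - [0,0,-0.2,0,0.35]
    - [0,0,-0.5,0,0.35]
    - [0,0,-0.9,0,0.35]
    - [0,0,-1,0,0.35]
    - [0,0,-1,0,0.35]

```text
t: 26.5
eef_pos: [0.6187, 0.2577, 0.1658]
tool_rot: [0.001, 0.701, 0.713, 0.002]
ft_force: [-0.5, -1.2, 0.3]
gripper_width: 0.349
finger_force: 0.0
```

```bash
python3 -c "
from h import *
plan(.5188,-.2550,.165,.4)
f=grab('top','top15')
im=f['image'].astype(int); b=cv2.imread('pics/top14.png')[:,:,::-1].astype(int); c=cv2.imread('pics/top0.png')[:,:,::-1].astype(int)
d=abs(im-c).max(2)[225:305,398:450]; print('rack rows changed',np.where((d>50).any(1))[0]+225)
s=grab('side','side15')
c=cv2.imread('pics/side0.png')[:,:,::-1].astype(int); d=abs(s['image']-c).max(2)[300:390,285:395]; print(np.where((d>60).any(0))[0]+285)
"
```

```text
pos [0.6187 0.2577 0.1658] yaw 0.94 tiltz [ 0.005  0.002 -1.   ] t 26.5 j7 -0.18 w 0.349 F [-0.5 -1.2  0.3]
  shift [-5.11  -1.083 -0.009] turn 0.006
rack rows changed [245 246 247 248 249 250 251 252 253 254 255 256 257 258 259]
[341 342 343 344 345 346 347 348 349 350 351 352 353 354 355 356 357 358
 359 360 361 362 363 364 365 366]
```

Call:
arm_command:
  commands:
    - [-0.4,-0.08,0,0.006,0.35]
    - [-0.8,-0.16,0,0.006,0.35]
    - [-0.95,-0.2,0,0.006,0.35]

```text
t: 26.85
eef_pos: [0.5974, 0.1561, 0.1609]
tool_rot: [0.0, 0.706, 0.708, -0.002]
ft_force: [0.4, -1.1, 0.7]
gripper_width: 0.349
finger_force: 0.0
```

Call:
arm_command:
  commands:
    - [-0.4,-0.08,0,0,0.35]
    - [-0.8,-0.16,0,0,0.35]
    - [-0.95,-0.2,0,0,0.35]

```text
t: 27.1
eef_pos: [0.5777, 0.061, 0.1613]
tool_rot: [0.0, 0.706, 0.708, -0.001]
ft_force: [0.6, -1.5, 0.7]
gripper_width: 0.352
finger_force: 0.0
```

Call:
arm_command:
  commands:
    - [-0.4,-0.08,0,0,0.35]
    - [-0.8,-0.16,0,0,0.35]
    - [-0.95,-0.2,0,0,0.35]

```text
t: 27.35
eef_pos: [0.5581, -0.0339, 0.1615]
tool_rot: [0.0, 0.706, 0.708, -0.001]
ft_force: [-0.2, -0.2, 0.7]
gripper_width: 0.352
finger_force: 0.0
```

Call:
arm_command:
  commands:
    - [-0.4,-0.08,0,0,0.35]
    - [-0.8,-0.16,0,0,0.35]
    - [-0.95,-0.2,0,0,0.35]

```text
t: 27.6
eef_pos: [0.5385, -0.1288, 0.1615]
tool_rot: [0.0, 0.706, 0.708, -0.001]
ft_force: [0.0, -1.0, -0.3]
gripper_width: 0.35
finger_force: 0.0
```

Call:
arm_command:
  commands:
    - [-0.4,-0.08,0,0,0.35]
    - [-0.8,-0.16,0,0,0.35]
    - [-0.95,-0.2,0,0,0.35]
    - [-0.95,-0.2,0,0,0.35]
    - [-0.95,-0.2,0,0,0.35]

```text
t: 28.02
eef_pos: [0.5204, -0.2192, 0.1612]
tool_rot: [-0.001, 0.705, 0.709, -0.001]
ft_force: [1.1, 0.8, -1.0]
gripper_width: 0.349
finger_force: 0.0
```

```bash
python3 -c "
from h import *
plan(.5188,-.2550,.0587,.4)"
```

```text
pos [ 0.5204 -0.2192  0.1612] yaw 0.28 tiltz [-0.002  0.    -1.   ] t 28.02 j7 0.61 w 0.349 F [ 1.1  0.8 -1. ]
  shift [-0.357 -0.016  1.025] turn -0.0013
```

Call:
arm_command:
  commands:
    - [-0.35,-0.015,0,0,0.35]
    - [-0.35,-0.015,0.2,0,0.35]
    - [-0.35,-0.015,0.4,0,0.35]
    - [-0.35,-0.015,0.5,0,0.35]
    - [-0.35,-0.015,0.5,0,0.35]
    - [-0.35,-0.015,0.5,0,0.35]

```text
t: 28.52
eef_pos: [0.5201, -0.2527, 0.1121]
tool_rot: [-0.0, 0.704, 0.71, -0.0]
ft_force: [0.2, -0.0, -0.6]
gripper_width: 0.349
finger_force: 0.0
```

```bash
python3 -c "
from h import *
plan(.5188,-.2550,.0587,.4)"
```

```text
pos [ 0.5201 -0.2527  0.1121] yaw 0.47 tiltz [-0.001  0.    -1.   ] t 28.52 j7 0.72 w 0.349 F [ 0.2 -0.  -0.6]
  shift [-0.023 -0.013  0.534] turn 0.0007
```

Call:
arm_command:
  commands:
    - [-0.02,-0.01,0.2,0,0.35]
    - [-0.02,-0.01,0.4,0,0.35]
    - [-0.02,-0.01,0.53,0,0.35]
    - [-0.02,-0.01,0.53,0,0.35]
    - [-0.02,-0.01,0.53,0,0.2]
    - [-0.02,-0.01,0.53,0,0]
    - [-0.02,-0.01,0.53,0,0]
    - [-0.02,-0.01,0.53,0,0]
    - [-0.02,-0.01,0.53,0,0]
    - [-0.02,-0.01,0.53,0,0]
  grip_force: 40

```text
t: 29.35
eef_pos: [0.5196, -0.2558, 0.0601]
tool_rot: [0.001, 0.705, 0.71, 0.0]
ft_force: [-0.1, 1.7, 7.6]
gripper_width: 0.096
finger_force: 40.0
```

Call:
arm_command:
  commands:
    - [0,0,-0.1,0,0]
    - [0,0,-0.3,0,0]
    - [0,0,-0.6,0,0]
    - [0,0,-0.6,0,0]

```text
t: 29.68
eef_pos: [0.5208, -0.2571, 0.1244]
tool_rot: [0.003, 0.705, 0.709, 0.001]
ft_force: [0.2, -0.2, 0.1]
gripper_width: 0.099
finger_force: 40.0
```

Call:
arm_command:
  commands:
    - [0,0,-0.3,0,0]
    - [0,0,-0.6,0,0]
    - [0,0,-0.65,0,0]
    - [0,0,-0.65,0,0]
    - [0,0,-0.65,0,0]

```text
t: 30.1
eef_pos: [0.5189, -0.2554, 0.1841]
tool_rot: [0.0, 0.705, 0.71, 0.0]
ft_force: [0.2, -0.1, -0.5]
gripper_width: 0.098
finger_force: 40.0
```

```bash
python3 -c "
from h import *
plan(.4655,.2546,.18,.95)"
```

```text
pos [ 0.5189 -0.2554  0.1841] yaw 0.42 tiltz [ 0.  0. -1.] t 30.1 j7 0.67 w 0.098 F [ 0.2 -0.1 -0.5]
  shift [ 5.104 -0.497  0.042] turn -0.0059
```

Call:
arm_command:
  commands:
    - [0.4,-0.04,0,-0.006,0]
    - [0.8,-0.08,0,-0.006,0]
    - [0.9,-0.09,0,-0.006,0]

```text
t: 30.35
eef_pos: [0.5085, -0.1602, 0.1825]
tool_rot: [-0.002, 0.7, 0.714, -0.0]
ft_force: [1.5, -0.0, -0.6]
gripper_width: 0.097
finger_force: 40.0
```

Call:
arm_command:
  commands:
    - [0.4,-0.04,0,0,0]
    - [0.8,-0.08,0,0,0]
    - [0.9,-0.09,0,0,0]

```text
t: 30.6
eef_pos: [0.4977, -0.0701, 0.1828]
tool_rot: [-0.001, 0.699, 0.715, -0.0]
ft_force: [1.3, 0.9, -0.3]
gripper_width: 0.096
finger_force: 40.0
```

Call:
arm_command:
  commands:
    - [0.4,-0.04,0,0,0]
    - [0.8,-0.08,0,0,0]
    - [0.9,-0.09,0,0,0]

```text
t: 30.85
eef_pos: [0.4869, 0.0197, 0.183]
tool_rot: [-0.001, 0.699, 0.715, -0.001]
ft_force: [-0.2, 0.8, -0.9]
gripper_width: 0.099
finger_force: 40.0
```

Call:
arm_command:
  commands:
    - [0.4,-0.04,0,0,0]
    - [0.8,-0.08,0,0,0]
    - [0.9,-0.09,0,0,0]

```text
t: 31.1
eef_pos: [0.4762, 0.1095, 0.183]
tool_rot: [-0.001, 0.699, 0.715, -0.001]
ft_force: [0.3, 0.5, -1.1]
gripper_width: 0.098
finger_force: 40.0
```

Call:
arm_command:
  commands:
    - [0.4,-0.04,0,0,0]
    - [0.8,-0.08,0,0,0]
    - [0.9,-0.09,0,0,0]
    - [0.9,-0.09,0,0,0]
    - [0.9,-0.09,0,0,0]

```text
t: 31.52
eef_pos: [0.4669, 0.1935, 0.1832]
tool_rot: [-0.0, 0.701, 0.713, -0.001]
ft_force: [-0.0, -0.1, -0.6]
gripper_width: 0.097
finger_force: 40.0
```

```bash
python3 -c "
from h import *
plan(.4650,.2557,.13,.95)"
```

```text
pos [0.4669 0.1935 0.1832] yaw 1.02 tiltz [-0.001 -0.001 -1.   ] t 31.52 j7 -0.31 w 0.097 F [-0.  -0.1 -0.6]
  shift [ 0.622 -0.007  0.532] turn 0.0008
```

Call:
arm_command:
  commands:
    - [0.3,0,0,0,0]
    - [0.62,-0.005,0,0,0]
    - [0.62,-0.005,0.2,0,0]
    - [0.62,-0.005,0.4,0,0]
    - [0.62,-0.005,0.5,0,0]
    - [0.62,-0.005,0.5,0,0]
    - [0.62,-0.005,0.5,0,0]
    - [0.62,-0.005,0.5,0,0]

```text
t: 32.18
eef_pos: [0.4666, 0.2551, 0.1351]
tool_rot: [0.0, 0.702, 0.712, 0.0]
ft_force: [-0.4, 0.0, -0.5]
gripper_width: 0.1
finger_force: 40.0
```

```bash
python3 -c "
from h import *
plan(.4650,.2557,.117,.95)"
```

```text
pos [0.4666 0.2551 0.1351] yaw 0.88 tiltz [ 0.001  0.    -1.   ] t 32.18 j7 -0.38 w 0.1 F [-0.4  0.  -0.5]
  shift [ 0.006 -0.016  0.181] turn -0.0008
```

Call:
arm_command:
  commands:
    - [0,-0.01,0.04,0,0]
    - [0,-0.01,0.08,0,0]
    - [0,-0.01,0.11,0,0]
    - [0,-0.01,0.13,0,0]
    - [0,-0.01,0.15,0,0]
    - [0,-0.01,0.17,0,0]
    - [0,-0.01,0.17,0,0]
    - [0,-0.01,0.17,0,0]

```text
t: 32.85
eef_pos: [0.4649, 0.2556, 0.1171]
tool_rot: [0.0, 0.701, 0.713, -0.0]
ft_force: [-0.1, -0.8, -1.0]
gripper_width: 0.097
finger_force: 40.0
```

```bash
python3 -c "
from h import *
plan(.4650,.2557,.117,.95);print(obs()['ft_torque'])"
```

```text
pos [0.4649 0.2556 0.1171] yaw 0.95 tiltz [-0. -0. -1.] t 32.85 j7 -0.37 w 0.097 F [-0.1 -0.8 -1. ]
  shift [0.001 0.001 0.001] turn -0.0001
[-0.07844118  0.11091314  0.0233184 ]
```

In the slot. Down to the connector (expected at about eef 0.070) and then home (about 0.064).

Call:
arm_command:
  commands:
    - [0,0,0.04,0,0]
    - [0,0,0.08,0,0]
    - [0,0,0.12,0,0]
    - [0,0,0.16,0,0]
    - [0,0,0.2,0,0]
    - [0,0,0.2,0,0]

```text
t: 33.35
eef_pos: [0.4645, 0.2554, 0.0962]
tool_rot: [-0.0, 0.701, 0.713, -0.001]
ft_force: [0.4, -0.1, 0.0]
gripper_width: 0.102
finger_force: 40.0
```

Call:
arm_command:
  commands:
    - [0,0,0.04,0,0]
    - [0,0,0.08,0,0]
    - [0,0,0.12,0,0]
    - [0,0,0.16,0,0]
    - [0,0,0.2,0,0]
    - [0,0,0.2,0,0]

```text
t: 33.85
eef_pos: [0.4646, 0.2554, 0.0763]
tool_rot: [-0.0, 0.701, 0.713, -0.001]
ft_force: [-0.4, -0.1, -1.4]
gripper_width: 0.099
finger_force: 40.0
```

Call:
arm_command:
  commands:
    - [0,0,0.03,0,0]
    - [0,0,0.05,0,0]
    - [0,0,0.06,0,0]
    - [0,0,0.07,0,0]
    - [0,0,0.08,0,0]
    - [0,0,0.09,0,0]
    - [0,0,0.1,0,0]
    - [0,0,0.11,0,0]
    - [0,0,0.12,0,0]
    - [0,0,0.12,0,0]

```text
t: 34.68
eef_pos: [0.4651, 0.2557, 0.0655]
tool_rot: [0.0, 0.701, 0.713, 0.0]
ft_force: [-0.8, -1.6, 4.4]
gripper_width: 0.101
finger_force: 40.0
```

Call:
arm_command:
  commands:
    - [0,0,0.01,0,0]
    - [0,0,0.02,0,0]
    - [0,0,0.03,0,0]
    - [0,0,0.03,0,0]

```text
t: 35.02
eef_pos: [0.4662, 0.2561, 0.0639]
tool_rot: [0.0, 0.701, 0.713, 0.001]
ft_force: [-6.3, -4.3, 29.5]
gripper_width: 0.093
finger_force: 40.2
```

Call:
arm_command:
  commands:
    - [0,0,0.01,0,0]
    - [0,0,0.015,0,0]
    - [0,0,0.015,0,0]

```text
t: 35.27
eef_pos: [0.4674, 0.2564, 0.0636]
tool_rot: [0.0, 0.701, 0.713, 0.003]
ft_force: [-7.5, -5.9, 48.3]
gripper_width: 0.097
finger_force: 40.5
```

Call:
arm_command:
  commands:
    - [0,0,-0.045,0,0]
    - [0,0,-0.045,0,0.1]
    - [0,0,-0.045,0,0.35]
    - [0,0,-0.045,0,0.35]
    - [0,0,-0.045,0,0.35]
    - [0,0,-0.045,0,0.35]

```text
t: 35.77
eef_pos: [0.4648, 0.2555, 0.0649]
tool_rot: [0.0, 0.701, 0.713, -0.0]
ft_force: [-0.4, -0.1, 0.1]
gripper_width: 0.329
finger_force: 0.0
```

Call:
arm_command:
  commands:
    - [0,0,-0.2,0,0.35]
    - [0,0,-0.5,0,0.35]
    - [0,0,-0.8,0,0.35]
    - [0,0,-0.8,0,0.35]
    - [0,0,-0.8,0,0.35]

```text
t: 36.18
eef_pos: [0.4655, 0.2562, 0.1463]
tool_rot: [0.0, 0.701, 0.713, 0.001]
ft_force: [-0.4, -0.8, -0.8]
gripper_width: 0.35
finger_force: 0.0
```

```bash
python3 -c "
from h import *
plan(.4045,.2250,.08,.95)
s=grab('side','side20'); t=grab('top','top20')
"
```

```text
pos [0.4655 0.2562 0.1463] yaw 0.95 tiltz [ 0.002  0.002 -1.   ] t 36.18 j7 -0.38 w 0.35 F [-0.4 -0.8 -0.8]
  shift [-0.303 -0.617  0.661] turn 0.0
```

Call:
arm_command:
  commands:
    - [-0.15,-0.3,0,0,0.1]
    - [-0.3,-0.61,0,0,0]
    - [-0.3,-0.61,0.3,0,0]
    - [-0.3,-0.61,0.5,0,0]
    - [-0.3,-0.61,0.5,0,0]
    - [-0.3,-0.61,0.5,0,0]

```text
t: 36.78
eef_pos: [0.4038, 0.2239, 0.0943]
tool_rot: [0.0, 0.701, 0.713, -0.002]
ft_force: [0.4, -0.2, 0.8]
gripper_width: 0.006
finger_force: 0.0
```

```bash
python3 -c "
from h import *
plan(.4045,.2250,.06,.95)
f=load('side')
for n in('side10','side20'):
    im=cv2.imread(f'pics/{n}.png').astype(int)
    for r in(158,160): print(n,r,''.join('#' if im[r,c,0]<1.6*im[r,c,2]+30 else '.' for c in range(195,230)))
print(w2px(f,[[.399,.2878,.1],[.417,.2878,.1]]).round(1).tolist())
"
```

```text
pos [0.4038 0.2239 0.0943] yaw 0.93 tiltz [-0.002 -0.002 -1.   ] t 36.78 j7 -0.4 w 0.006 F [ 0.4 -0.2  0.8]
  shift [0.012 0.008 0.343] turn -0.0003
side10 158 ........####..................#####
side10 160 ........####.............##########
side20 158 ...............####..........######
side20 160 ................####.....##########
[[204.6, 158.2], [212.0, 156.6]]
```

Call:
arm_command:
  commands:
    - [0.01,0.005,0.2,0,0]
    - [0.01,0.005,0.35,0,0]
    - [0.01,0.005,0.35,0,0]
    - [0.01,0.005,0.37,0,0]
    - [0.01,0.005,0.39,0,0]
    - [0.01,0.005,0.41,0,0]
    - [0.01,0.005,0.43,0,0]
    - [0.01,0.005,0.43,0,0]
    - [0.01,0.005,0.43,0,0]

```text
t: 37.53
eef_pos: [0.405, 0.2257, 0.0524]
tool_rot: [0.0, 0.701, 0.713, 0.0]
ft_force: [0.5, -0.7, 0.1]
gripper_width: 0.003
finger_force: 0.0
```

Call:
arm_command:
  commands:
    - [0,0,0.01,0,0]
    - [0,0,0.02,0,0]
    - [0,0,0.03,0,0]
    - [0,0,0.04,0,0]
    - [0,0,0.05,0,0]
    - [0,0,0.05,0,0]
    - [0,0,0.05,0,0]

```text
t: 38.12
eef_pos: [0.4049, 0.2256, 0.0472]
tool_rot: [0.0, 0.701, 0.713, -0.0]
ft_force: [-0.3, 0.2, 1.7]
gripper_width: 0.007
finger_force: 0.8
```

Call:
arm_command:
  commands:
    - [0,0,0.01,0,0]
    - [0,0,0.02,0,0]
    - [0,0,0.03,0,0]
    - [0,0,0.03,0,0]
    - [0,0,0.03,0,0]

```text
t: 38.53
eef_pos: [0.4049, 0.2256, 0.0441]
tool_rot: [0.0, 0.701, 0.713, -0.0]
ft_force: [-0.7, 0.2, 1.9]
gripper_width: 0.002
finger_force: 1.6
```

Call:
arm_command:
  commands:
    - [0,0,0.01,0,0]
    - [0,0,0.02,0,0]
    - [0,0,0.03,0,0]
    - [0,0,0.03,0,0]
    - [0,0,0.03,0,0]

```text
t: 38.95
eef_pos: [0.4051, 0.2258, 0.0423]
tool_rot: [-0.0, 0.701, 0.713, 0.0]
ft_force: [-10.4, -5.2, 40.4]
gripper_width: 0.0
finger_force: 20.2
```

Call:
arm_command:
  commands:
    - [0,0,-0.2,0,0]
    - [0,0,-0.5,0,0]
    - [0,0,-0.9,0,0]
    - [0,0,-1,0,0]
    - [0,0,-1,0,0]
    - [0,0,-1,0,0]

```text
t: 39.45
eef_pos: [0.4049, 0.2259, 0.1412]
tool_rot: [-0.0, 0.701, 0.713, 0.001]
ft_force: [0.1, -0.0, -0.7]
gripper_width: 0.006
finger_force: 0.0
```

```bash
python3 -c "
from h import *
plan(.4045,.2250,.14,.95)
print(arm.hand_in())"
```

```text
pos [0.4049 0.2259 0.1412] yaw 0.97 tiltz [ 0.001  0.001 -1.   ] t 39.45 j7 -0.45 w 0.006 F [ 0.1 -0.  -0.7]
  shift [-0.009 -0.005  0.012] turn 0.0002
the job is handed in; nothing more can be done
None
```

I handed the job in at 39.5 s: cover flush and latched, both drives from the rack pushed to their hard stops in bays 0 and 3 with labels towards the start button, and the button pressed to its stop; the hand-in call returned no verdict.

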